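# Find the key that opens the supply box

### The job

One of the two keys standing in the wooden key block fits the lock in the sloping front of the grey supply box, but nobody remembers which. Try them: push a key in until its collar meets the lock and turn it clockwise as far as it goes; stand a key that does not fit back in the block. Leave the lock turned, pull the key that works straight out and put it in the aluminium tray, with the other key standing in the block and the crockery and wrapped potato left where they are.

Things in the scene. Friction and masses are not known exactly. Their poses are not given: they have to be found in the camera images.
- supply_box: Grey steel supply box fixed to the table, 180 mm deep (x), 240 mm wide (y), 64 mm high in front and 190 mm at the back; its front slopes. Origin: centre of its underside; x points to its back, away from the robot at yaw 0, y to its left seen from the robot.
- lock_mouth (a point): Centre of the round keyhole (24 mm across) on a 52 mm square steel plate flush in the sloping front, 130 mm above the table. z points out of the front, square to it, leaning 35 degrees from vertical towards the box's -x. y is the box's y, level; x runs up the slope. Nothing stands proud of the slope by more than 2 mm. Keys go in along -z, key z along this z.
- key_home (a point): Where the bow centre of the key that fits is when home: 35 mm out from the mouth along its z, same axes; the tip is then 22 mm inside and the collar on the plate. The wrong key meets hidden steel and stops hard 5 to 10 mm in. Which key fits changes from run to run, cannot be told from outside, and is not tied to the slot it stands in.
- lock_plug (a joint): Turn of the lock plug, rad: 0 locked (start) to 1.45 at its stop, growing clockwise looking into the lock. The plug, 8 mm inside the hole, has a slot 8 by 22.4 mm, level (along the mouth's y) at 0: the key's x must lie along it. Friction 0.05 N m; it stays where left and the key comes out at any angle. A dark pointer on the plate turns with it, from up-slope at 0 to the right.
- key_square_bow (a point): Middle of the black plastic bow (rectangular, 28 mm wide, 30 mm tall, 10 mm thick) of a loose 60 g key. z runs from tip to bow, x across the bow's width, y across its thickness: grip across y. Stem steel, 8 mm round; on it a collar 34 mm across, 4 mm thick, underside 35 mm below this point. The key is the same either way round. Stands tip down in the block, hanging by its collar, in either slot.
- key_square_tip (a point): Middle of the tip of the rectangular-bow key, 57 mm below its bow centre, same axes. The bit is one solid blade 12 mm wide (x), 6 mm thick (y).
- key_round_bow (a point): Middle of the black plastic bow (a round disc 32 mm across, 10 mm thick) of a loose 60 g key. z runs from tip to bow, x across the bow's width, y across its thickness: grip across y. Stem steel, 8 mm round; on it a collar 34 mm across, 4 mm thick, underside 35 mm below this point. The key is the same either way round. Stands tip down in the block, hanging by its collar, in either slot.
- key_round_tip (a point): Middle of the tip of the round-bow key, 57 mm below its bow centre, same axes. The bit is a fork of two prongs, 20 mm wide overall (x), 6 mm thick (y), with a 9 mm gap between.
- key_block: Wooden block fixed to the table, 140 mm (x) by 56 mm (y) by 32 mm high; origin at the centre of its underside. Two slots right through, 26 mm long (x) by 12 mm (y), centred at x = -34 and +34 mm, y = 0. A standing key's collar rests on the top, its bow centre 67 mm above the table and its width along the block's x within 0.12 rad.
- tray: Square shallow aluminium tray fixed to the table, 200 by 200 mm, walls 25 mm high and 4 mm thick; origin at the centre of its underside. Empty at the start.
- wrapped_potato: Foil-wrapped sweet potato, 74 mm across, 60 mm high, standing in front of the box. Bystander. Origin: centre of its underside.
- mug: White mug, 76 mm across and 85 mm high, handle at its +y. Bystander. Origin: centre of its underside.
- steel_bowl: Steel bowl, 150 mm across and 55 mm high. Bystander. Origin: centre of its underside.
Things that resemble listed ones, but are neither listed nor needed, are in the scene too. Leave any orange look-alike of the part that bears key_square_bow alone. What is shaped like the part that bears key_round_bow but pink is not meant.

How it is judged:
On the way, in this order (a step that is already met when the one before it is completed fails the run):
1. the lock is turned past 1.0 rad by a key pushed home in it (bow centre within 6 mm of key_home) (value of joint lock_plug above 1 rad and distance between any of key_square_bow, key_round_bow and key_home below 0.006 m), for 0.2 s.
2. one key is in the tray and the other stands in the block ((((x of key_square_bow in the frame of tray between -0.1 and 0.1 m and y of key_square_bow in the frame of tray between -0.1 and 0.1 m and z of key_square_bow in the frame of tray below 0.07 m) and (x of key_round_bow in the frame of key_block between -0.06 and 0.06 m and y of key_round_bow in the frame of key_block between -0.015 and 0.015 m and z of key_round_bow in the frame of key_block between 0.057 and 0.076 m and angle between key_round_bow's own z axis and vertical below 0.25 rad)) or ((x of key_round_bow in the frame of tray between -0.1 and 0.1 m and y of key_round_bow in the frame of tray between -0.1 and 0.1 m and z of key_round_bow in the frame of tray below 0.07 m) and (x of key_square_bow in the frame of key_block between -0.06 and 0.06 m and y of key_square_bow in the frame of key_block between -0.015 and 0.015 m and z of key_square_bow in the frame of key_block between 0.057 and 0.076 m and angle between key_square_bow's own z axis and vertical below 0.25 rad)))), for 0.2 s.
At the end, for the whole second after the job is handed in: The lock stays turned past 1.0 rad (stop at 1.45); one key is in the tray (bow centre within its walls, below 70 mm, lying or standing) and the other stands in a slot of the block, bow centre within 10 mm of its height there, tilted under 0.25 rad; both at rest and released (value of joint lock_plug above 1 rad and (((x of key_square_bow in the frame of tray between -0.1 and 0.1 m and y of key_square_bow in the frame of tray between -0.1 and 0.1 m and z of key_square_bow in the frame of tray below 0.07 m) and (x of key_round_bow in the frame of key_block between -0.06 and 0.06 m and y of key_round_bow in the frame of key_block between -0.015 and 0.015 m and z of key_round_bow in the frame of key_block between 0.057 and 0.076 m and angle between key_round_bow's own z axis and vertical below 0.25 rad)) or ((x of key_round_bow in the frame of tray between -0.1 and 0.1 m and y of key_round_bow in the frame of tray between -0.1 and 0.1 m and z of key_round_bow in the frame of tray below 0.07 m) and (x of key_square_bow in the frame of key_block between -0.06 and 0.06 m and y of key_square_bow in the frame of key_block between -0.015 and 0.015 m and z of key_square_bow in the frame of key_block between 0.057 and 0.076 m and angle between key_square_bow's own z axis and vertical below 0.25 rad))) and linear speed of each of key_square, key_round below 0.03 m/s); the robot touches nothing.
It fails at once if a key is put in the tray before the lock has been turned (value of joint lock_plug below 0.5 rad and ((x of key_square_bow in the frame of tray between -0.1 and 0.1 m and y of key_square_bow in the frame of tray between -0.1 and 0.1 m and z of key_square_bow in the frame of tray below 0.07 m) or (x of key_round_bow in the frame of tray between -0.1 and 0.1 m and y of key_round_bow in the frame of tray between -0.1 and 0.1 m and z of key_round_bow in the frame of tray below 0.07 m))).
It fails at once if the wrapped potato, mug or bowl is moved more than 30 mm (distance of any of wrapped_potato, mug, steel_bowl from where it was at the start of the episode above 0.03 m).
It also fails if it takes over 72 s, if anything falls off the work surface, if the arm or the gripper's body presses on something with over 40 N, if the wrist force passes 120 N, or if a joint passes its speed limit or range.

### The arm

A 7-joint arm with a two-finger parallel gripper is mounted at the origin on the work surface. World frame = base frame: x ahead of the robot, y to its left, z up, the work surface at z = 0. Lengths are in m, angles in rad, forces in N, time in s.
With the tool pointing down it reaches from about 0.4 to 0.85 m from the base axis. Payload 6.9 kg.
Tool frame: the origin (TCP) lies on the centre line of the jaws, within the pads' length; the fingertips stand 17 mm ahead of it and the grasp point (between the pads) lies 2 mm behind it (r.tips_ahead is the distance from the TCP to the fingertips, in m); z points along the fingers, y is the line along which they close (so a half turn about z gives the same grasp; the last joint's range is limited). The gripper opens to 85 mm and grips with 20 to 120 N. Pads are 22 mm wide; open, the fingers measure 114 mm over their backs; the gripper's body (76 mm by 85 mm) begins 54 mm behind the grasp point. The pads swing forward as they close: fully open they stand 13 mm farther back than shut.
Start: joints at [-1.234, 0.507, -0.238, 1.5, 0.126, 1.149, -0.155], TCP at [0.144, 0.608, 0.248] pointing down, gripper open.
Joint ranges: [-3.08, 3.08], [-0.24, 2.05], [-1.43, 1.35], [0, 2.5], [-1.52, 4.66], [0.17, 1.96], [-2.89, 2.89]. Speed limits (rad/s): [2.39, 2.39, 3.14, 3.14, 3.14, 3.14, 3.14].

### API

Orientations are given as a 3x3 rotation matrix whose columns are the frame's x, y, z axes.
In Python, from rig import r, cams gives the robot as it stands.
- The arm moves only by the tool carry_out, never from a script. Its argument "targets" is a list of rows, each an object with "angular": the turn, a rotation vector about the tool's x, y, z in degrees, a list of three; "dp": the shift along the tool's x, y, z in m, a list of three; "fingers": the opening in per cent of the stroke, from 0 (shut) to 100 (fully open). In form: [{"angular": [wx, wy, wz], "dp": [x, y, z], "fingers": fingers}, ...]. A call has 1 to 20 rows; each row is the pose to reach, as a shift and turn from the pose commanded when the call began, along the tool's axes at that moment; what a row does not reach only later rows make up. A row lasts 1/8 s, in which the tool goes at most 62.5 mm and 10.7 degrees, less where a joint would pass 70% of its speed; a pose out of reach is approached as far as the arm can. A call with a gripper value outside its range is refused whole. The fingers move at their own pace and stop on an object; "grip_force" is the grip in N (left out, the last holds). Time passes only in rows, so rows that repeat a pose let the fingers close. It gives the time, the measured TCP pose, the force, the opening and the grip force at its end, in the units of the state.
- r.get_obs(): the state, without advancing time (a new reading comes with each control period).
- cams.camera(name): name is "scene" or "top" or "wrist"; returns the picture (480x640x3 uint8, red, green, blue); there is no depth.
- cams.camera_model(name): a dict with "fx", "fy", "cx", "cy" (pixels), "k1" (the pictures are not rectified: a ray, as slopes to the right and down, at radius r is drawn at 1 + k1 r^2 times it, then the intrinsics apply), "R" (3x3) and "t" (3): a world point X has camera coordinates R X + t; the wrist camera has in their place "hand_eye" (4x4, takes a point from camera to tool coordinates, whose origin is the TCP and whose axes are the flange's). Camera axes: x right, y down, z forward; pixel columns grow to the right and rows downward; lengths in m; the calibration is good to about 2 mm. A picture is of the moment at which its call begins: read the wrist's pose just before it. camera_model takes no time and is no camera call.
- r.finish_job(): hands the job in; it is judged then, once.
The state is a dict: "t": time; "qpos": joint angles; "joint_velocities": joint speeds; "effort": joint torques, N m; "ee_pos": TCP position; "eef_rot": TCP orientation; "ft_force": force on the tool from outside, world axes, zero at the start; "torque": the same for the moment, N m; "width": opening from 0.0 (shut) to 1.0 (fully open); "finger_force": force on a finger pad.
Only numpy, scipy, OpenCV 4.12 (cv2) and the standard library are available. Lean on these libraries where they do the work, as an engineer would, in place of code of your own. Each camera call takes 0.05 s, during which the arm holds its last target. There are 200 camera calls.

## Working session

There is one attempt and no reset: what is moved stays moved. The work goes in short steps, Python scripts to look and compute and a tool call to move; the robot and the scene stay as the last step left them, time stands still between calls to the robot, and variables do not carry over. Pictures are saved under pics/ and viewed, at most 13 in all, crops included, and the job is handed in when it is done.

Besides the shell and the picture viewer there is one more tool, called after ">>>" as name([rows], argument=value, ...), one row to a line, values as JSON. carry_out: Moves the arm, as the interface text tells. Its arguments: {"type":"object","properties":{"targets":{"type":"array","items":{"type":"object","properties":{"angular":{"type":"array","items":{"type":"number"}},"dp":{"type":"array","items":{"type":"number"}},"fingers":{"type":"number"}}}},"grip_force":{"type":"number"}},"required":["targets"]}

```bash
ls; mkdir -p pics
python3 - <<'E'
from rig import r,cams
import cv2,numpy as np
o=r.get_obs(); print(o)
for n in ("scene","top","wrist"):
    im=cams.camera(n); cv2.imwrite(f"pics/{n}0.png",im[:,:,::-1])
    m=cams.camera_model(n); print(n,{k:np.round(v,4).tolist() for k,v in m.items()})
E
```

```text
pics
{'t': 0.0, 'qpos': array([-1.23351991,  0.50831958, -0.23750279,  1.50110004,  0.12569172,
        1.14888921, -0.15482105]), 'joint_velocities': array([-0.00083622, -0.00021617,  0.00098023,  0.00040416, -0.00137498,
       -0.00242406,  0.00027225]), 'effort': array([ 3.89585102e-04, -6.20578122e+01, -2.18651667e+00, -2.49658048e+01,
        1.26615510e-02,  1.17190942e-02,  1.62650412e-05]), 'ee_pos': array([0.14354642, 0.60782658, 0.24745152]), 'eef_rot': array([[-9.73252962e-01,  2.29735802e-01, -3.64335926e-04],
       [ 2.29736088e-01,  9.73251494e-01, -1.69081239e-03],
       [-3.38496559e-05, -1.72928928e-03, -9.99998504e-01]]), 'ft_force': array([ 0.1295047 ,  0.49876264, -0.7076802 ]), 'torque': array([-0.00338517,  0.04611933, -0.02372445]), 'finger_force': 0.0, 'width': 0.996261995817169}
scene {'fx': 508.8536, 'fy': 508.8536, 'cx': 306.9168, 'cy': 242.3048, 'k1': -0.0138, 'R': [[0.4264, 0.9045, -0.0046], [0.6775, -0.3228, -0.6609], [-0.5993, 0.2787, -0.7504]], 't': [-0.1864, -0.3004, 1.6224]}
top {'fx': 604.9792, 'fy': 604.9792, 'cx': 310.8293, 'cy': 237.6443, 'k1': 0.0329, 'R': [[0.0147, -0.9999, 0.0088], [-0.9883, -0.0159, -0.1514], [0.1515, -0.0065, -0.9884]], 't': [-0.0503, 0.5542, 1.1972]}
wrist {'fx': 334.0145, 'fy': 334.0145, 'cx': 322.4038, 'cy': 243.2809, 'k1': -0.0309, 'hand_eye': [[-0.0018, -0.9581, -0.2866, 0.0735], [1.0, -0.0019, -0.0, -0.0002], [-0.0005, -0.2866, 0.9581, -0.1265], [0.0, 0.0, 0.0, 1.0]]}
```

View pics/top0.png

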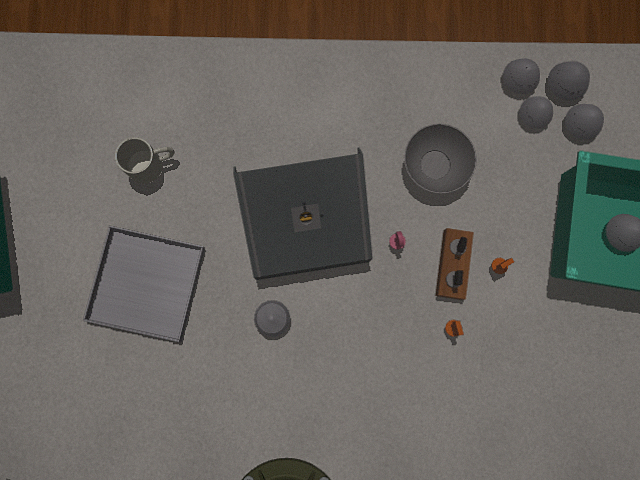

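View pics/scene0.png

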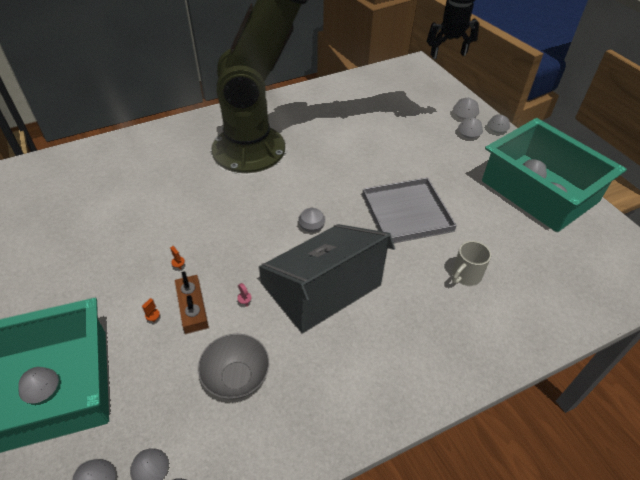

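Top view: block at about (455,265) with keys at (460,246) and (455,281). Lock plate is at (306,217), tray at (146,285), potato at (272,319), and the orange/pink decoys are at (502,265), (454,328) and (397,241). The scene view agrees.

```bash
cat > h.py <<'E'
import numpy as np,cv2
from scipy.spatial.transform import Rotation as Ro
from rig import r,cams
def model(n,o=None):
    m=cams.camera_model(n)
    if n=="wrist":
        H=np.array(m["hand_eye"]); o=o or r.get_obs()
        T=np.eye(4);T[:3,:3]=o["eef_rot"];T[:3,3]=o["ee_pos"]
        W=np.linalg.inv(T@H); m["R"],m["t"]=W[:3,:3],W[:3,3]
    m["R"]=np.array(m["R"]);m["t"]=np.array(m["t"]); return m
def ray(m,uv):
    d=(np.atleast_2d(uv)-[m["cx"],m["cy"]])/[m["fx"],m["fy"]]
    s=d.copy()
    for _ in range(8): s=d/(1+m["k1"]*(s**2).sum(1,keepdims=True))
    w=np.c_[s,np.ones(len(s))]@m["R"]
    return -m["R"].T@m["t"],w
def onplane(m,uv,p0,n=(0,0,1)):
    c,w=ray(m,uv);n=np.array(n,float)
    return c+w*(((np.array(p0)-c)@n)/(w@n))[:,None]
def proj(m,X):
    c=np.atleast_2d(X)@m["R"].T+m["t"];s=c[:,:2]/c[:,2:]
    return s*(1+m["k1"]*(s**2).sum(1,keepdims=True))*[m["fx"],m["fy"]]+[m["cx"],m["cy"]]
def shot(n,f):
    o=r.get_obs();im=cams.camera(n)[:,:,::-1].copy();cv2.imwrite("pics/"+f,im);return im,model(n,o)
def goto(p,R,o=None):
    o=o or r.get_obs();A=o["eef_rot"]
    print("dp",np.round(A.T@(np.array(p)-o["ee_pos"]),4).tolist(),"ang",np.round(Ro.from_matrix(A.T@R).as_rotvec(degrees=True),2).tolist(),"t",o["t"])
def down(az,): # tool down, tool x at azimuth az
    x=np.array([np.cos(az),np.sin(az),0]);z=np.array([0,0,-1.]);return np.c_[x,np.cross(z,x),z]
def lockR(yaw,a=0.):
    zb=np.array([-np.sin(np.radians(35)),0,np.cos(np.radians(35))])
    ym=np.array([0,1.,0]);xm=np.cross(ym,zb);Rz=Ro.from_euler('z',yaw).as_matrix()
    return Rz@np.c_[ym,xm,-zb]@Ro.from_euler('z',a).as_matrix()
E
python3 - <<'E'
from h import *
im=cv2.imread("pics/top0.png");m=model("top");hsv=cv2.cvtColor(im,cv2.COLOR_BGR2HSV)
P=lambda uv,z:np.round(onplane(m,uv,(0,0,z)),4).tolist()
print("cam",-m["R"].T@m["t"])
br=cv2.inRange(hsv,(3,90,60),(18,200,255));br[:60]=0
cs=[c for c in cv2.findContours(br,0,2)[0] if cv2.contourArea(c)>300]
for c in cs:
    q=cv2.minAreaRect(c);print("brown",q,P(cv2.boxPoints(q),.032))
print("box front bottom-ish edge (z .064)",P([[255,278],[370,262]],.064),"back",P([[235,170],[360,152]],.19))
print("mouth",P([[306,217]],.13)); print("plate tl,tr,br,bl",P([[291,206],[319,205],[321,229],[293,232]],.13))
print("tray",P([[111,229],[204,247],[181,342],[86,321]],.025))
print("keys",P([[460,242],[457,277]],.08)); print("orange/pink",P([[502,265],[454,328],[397,241]],.05),"potato",P([[272,317]],.06))
crop=np.hstack([cv2.resize(im[215:315,420:530],None,fx=3.6,fy=3.6,interpolation=2),cv2.resize(im[190:290,250:360],None,fx=3.6,fy=3.6,interpolation=2)])
cv2.imwrite("pics/crop0.png",crop)
E
```

```text
cam [ 0.36706568 -0.03372897  1.26772627]
brown ((455.3462219238281, 263.2308044433594), (27.78377914428711, 68.3431396484375), 7.125016689300537) [[0.4416, -0.3013, 0.032], [0.582, -0.3213, 0.032], [0.5757, -0.3781, 0.032], [0.4355, -0.3572, 0.032]]
box front bottom-ish edge (z .064) [[0.4685, 0.0682, 0.064], [0.5041, -0.1608, 0.064]] back [[0.6552, 0.0997, 0.19], [0.6933, -0.129, 0.19]]
mouth [[0.5812, -0.0314, 0.13]]
plate tl,tr,br,bl [[0.6022, -0.0023, 0.13], [0.605, -0.056, 0.13], [0.5584, -0.0604, 0.13], [0.5518, -0.0071, 0.13]]
tray [[0.569, 0.3718, 0.025], [0.5344, 0.1787, 0.025], [0.3405, 0.2167, 0.025], [0.38, 0.4094, 0.025]]
keys [[0.5451, -0.3377, 0.08], [0.4754, -0.3302, 0.08]]
orange/pink [[0.504, -0.429, 0.05], [0.3764, -0.3293, 0.05], [0.5496, -0.2173, 0.05]] potato [[0.3922, 0.0327, 0.06]]
```

View pics/crop0.png

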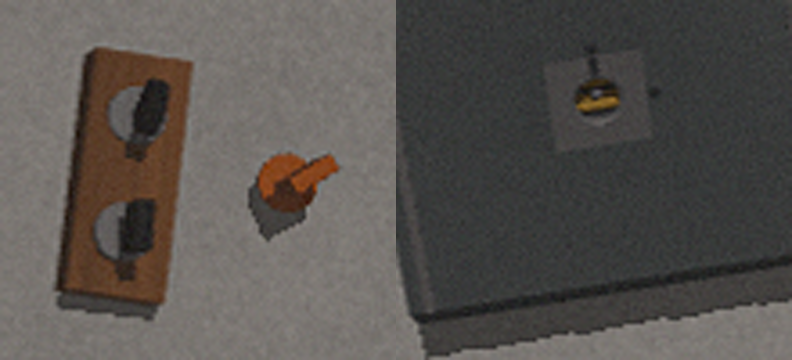

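Crop: the block's two keys stand with bows along the block's length, and the lock plate's hole shows a level slot. I'll view the lock from the wrist camera on the way.

Run:
```python
from h import *
R=lockR(.158); goto(np.array([.581,-.031,.13])-R[:,2]*.13,R)
```

```text
dp [-0.5036, -0.5496, 0.0119] ang [-30.86, -20.59, 65.46] t 0.15
```

>>> carry_out([
  {"dp": [-0.25, -0.27, -0.02], "angular": [-10, -7, 22], "fingers": 60},
  {"dp": [-0.25, -0.27, -0.02], "angular": [-10, -7, 22], "fingers": 60},
  {"dp": [-0.25, -0.27, -0.02], "angular": [-10, -7, 22], "fingers": 60},
  {"dp": [-0.25, -0.27, -0.02], "angular": [-10, -7, 22], "fingers": 60},
  {"dp": [-0.25, -0.27, -0.02], "angular": [-15, -10, 33], "fingers": 60},
  {"dp": [-0.504, -0.55, 0.012], "angular": [-30.9, -20.6, 65.5], "fingers": 60},
  {"dp": [-0.504, -0.55, 0.012], "angular": [-30.9, -20.6, 65.5], "fingers": 60},
  {"dp": [-0.504, -0.55, 0.012], "angular": [-30.9, -20.6, 65.5], "fingers": 60},
  {"dp": [-0.504, -0.55, 0.012], "angular": [-30.9, -20.6, 65.5], "fingers": 60},
  {"dp": [-0.504, -0.55, 0.012], "angular": [-30.9, -20.6, 65.5], "fingers": 60},
  {"dp": [-0.504, -0.55, 0.012], "angular": [-30.9, -20.6, 65.5], "fingers": 60},
  {"dp": [-0.504, -0.55, 0.012], "angular": [-30.9, -20.6, 65.5], "fingers": 60},
  {"dp": [-0.504, -0.55, 0.012], "angular": [-30.9, -20.6, 65.5], "fingers": 60},
  {"dp": [-0.504, -0.55, 0.012], "angular": [-30.9, -20.6, 65.5], "fingers": 60},
  {"dp": [-0.504, -0.55, 0.012], "angular": [-30.9, -20.6, 65.5], "fingers": 60},
])

```text
t: 2.02
ee_pos: [0.4577, 0.0014, 0.2673]
eef_rot: [[-0.152, 0.811, 0.565], [0.988, 0.127, 0.084], [-0.004, 0.572, -0.821]]
ft_force: [-0.1, -0.3, 0.0]
width: 0.599
finger_force: 0.0
```

Run:
```python
from h import *
im,m=shot("wrist","lock1.png"); o=r.get_obs()
print(o["t"],o["ee_pos"],o["eef_rot"],o["qpos"],abs(o["joint_velocities"]).max())
```

```text
2.075 [ 4.57980045e-01 -1.15571623e-04  2.67514682e-01] [[-0.15413004  0.80989608  0.56596137]
 [ 0.9880324   0.12981053  0.08331387]
 [-0.00599217  0.57202934 -0.82021127]] [-1.37862131 -0.08861812  1.31156076  2.38159826  0.14598099  0.17749615
 -0.02025348] 0.520148999947593
```

View pics/lock1.png

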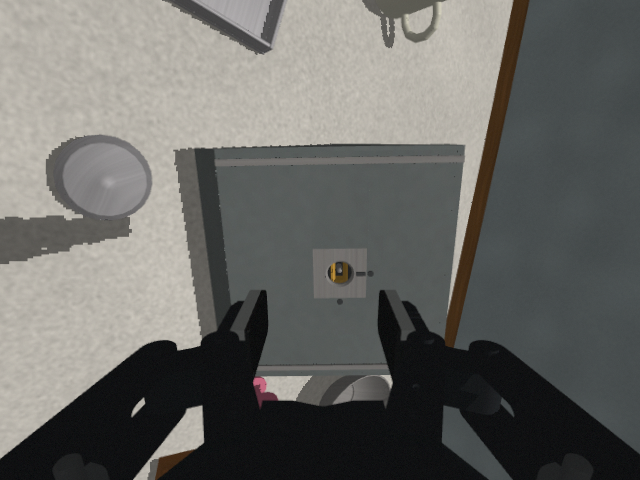

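Wrist view: the plate is centred near (340,273) with the slot level, and the pointer at (370,273) is up-slope. The arm was still moving and joint 3 is near its limit, so I'll let it settle.

>>> carry_out([
  {"dp": [0.0, 0.0, 0.0], "angular": [0, 0, 0], "fingers": 60},
  {"dp": [0.0, 0.0, 0.0], "angular": [0, 0, 0], "fingers": 60},
])

```text
t: 2.33
ee_pos: [0.4573, 0.0023, 0.267]
eef_rot: [[-0.152, 0.811, 0.565], [0.988, 0.127, 0.083], [-0.005, 0.571, -0.821]]
ft_force: [0.1, -0.2, 0.4]
width: 0.6
finger_force: 0.0
```

Run:
```python
from h import *
o=r.get_obs(); print([a for a in dir(r) if a[0]!='_'],o["t"],o["ee_pos"],o["qpos"],abs(o["joint_velocities"]).max())
# candidate FK: xArm7 (modified DH); unknown base yaw/height and tool
def fk(q):
    al=[0,-np.pi/2,np.pi/2,np.pi/2,np.pi/2,np.pi/2,-np.pi/2];a=[0,0,0,.0525,.0775,0,.076];d=[.267,0,.293,0,.3425,0,.097]
    T=np.eye(4)
    for i in range(7):
        c,s,ca,sa=np.cos(q[i]),np.sin(q[i]),np.cos(al[i]),np.sin(al[i])
        T=T@np.array([[c,-s,0,a[i]],[s*ca,c*ca,-sa,-d[i]*sa],[s*sa,c*sa,ca,d[i]*ca],[0,0,0,1]])
    return T
R=lockR(.158); goto(np.array([.581,-.031,.13])-R[:,2]*.13,R,o)
q0=np.array([-1.2335,.5083,-.2375,1.5011,.1257,1.1489,-.1548]);
T=fk(q0);print(np.round(T,3),np.round(fk(o["qpos"]),3));print(o["eef_rot"])
```

```text
['Unreachable', 'finish_job', 'get_obs', 'tips_ahead'] 2.325 [0.45733229 0.00228922 0.26696091] [-1.38061252 -0.08748814  1.30502205  2.38321887  0.1708728   0.17752717
 -0.05498744] 0.025133972536054767
dp [-0.0519, 0.0174, 0.0496] ang [-0.18, 0.41, -0.1] t 2.325
[[ 0.213 -0.977 -0.017  0.082]
 [-0.967 -0.213  0.139 -0.572]
 [-0.139 -0.013 -0.99   0.274]
 [ 0.     0.     0.     1.   ]] [[-0.609  0.016  0.793  0.252]
 [ 0.    -1.     0.021  0.032]
 [ 0.793  0.013  0.608  0.984]
 [ 0.     0.     0.     1.   ]]
[[-0.15189937  0.81099483  0.56499024]
 [ 0.98838394  0.127454    0.08278083]
 [-0.00487544  0.57100163 -0.82093445]]
```

```bash
cat > fitk.py <<'E'
import numpy as np,itertools
from scipy.spatial.transform import Rotation as Ro
Q=np.array([[-1.23351991,0.50831958,-0.23750279,1.50110004,0.12569172,1.14888921,-0.15482105],[-1.38061252,-.08748814,1.30502205,2.38321887,.1708728,.17752717,-.05498744]])
RR=np.array([[[-.97325296,.2297358,-.00036433],[.229736,.9732515,-.001691],[-.0000338,-.0017293,-.9999985]],[[-0.15189937,0.81099483,0.56499024],[0.98838394,0.127454,0.08278083],[-0.00487544,0.57100163,-0.82093445]]])
h=np.pi/2;res=[]
for s in itertools.product([1,-1],repeat=7):
  for o2,o3,o4,o5,o6 in itertools.product([0,h,-h,2*h],repeat=5):
    M=[Ro.from_euler('ZYZYZYZ',(np.array(s)*q+[0,o2,o3,o4,o5,o6,0])).as_matrix() for q in Q] if 0 else None
    break
  A=np.array(s)*Q
  o=np.array(list(itertools.product([0,h,-h,2*h],repeat=5)))
  Ms=[]
  for k in range(2):
    a=np.repeat(A[k][None],len(o),0).copy();a[:,1:6]+=o
    Ms.append(Ro.from_euler('ZYZYZYZ',a).as_matrix())
  e1=np.abs(Ms[0][:,2,2]-RR[0][2,2])+np.abs(Ms[1][:,2,2]-RR[1][2,2])
  # full: Rz(psi)=R M^-1 Rz(-o7)... relation: R1 R0^T = Rz(psi) M1 M0^T Rz(-psi)
  D=RR[1]@RR[0].T
  for i in np.where(e1<.15)[0]:
    E=Ms[1][i]@Ms[0][i].T
    ps=np.linspace(-np.pi,np.pi,181);Z=Ro.from_euler('z',ps).as_matrix()
    er=np.linalg.norm(Z@E@np.transpose(Z,(0,2,1))-D,axis=(1,2));j=er.argmin()
    res.append((er[j]+e1[i],ps[j],s,np.round(o[i],2).tolist()))
res.sort(key=lambda x:x[0])
for x in res[:12]:print(x)
E
python3 fitk.py
```

```text
Traceback (most recent call last):
  File "fitk.py", line 15, in <module>
    Ms.append(Ro.from_euler('ZYZYZYZ',a).as_matrix())
              ~~~~~~~~~~~~~^^^^^^^^^^^^^
  File "scipy/spatial/transform/_rotation.pyx", line 1413, in scipy.spatial.transform._rotation.Rotation.from_euler
ValueError: Expected axis specification to be a non-empty string of upto 3 characters, got ZYZYZYZ
```

```bash
sed -i "/if 0 else None/d;/^    break/d;/for o2,o3/d" fitk.py; sed -i "s/Ro.from_euler('ZYZYZYZ',a).as_matrix()/(Ro.from_euler('ZYZ',a[:,:3])*Ro.from_euler('YZY',a[:,3:6])*Ro.from_euler('z',a[:,6])).as_matrix()/" fitk.py; timeout 300 python3 fitk.py
```

```text
(np.float64(2.2558732956957952e-07), np.float64(0.0), (-1, 1, 1, -1, -1, -1, -1), [3.14, 3.14, 3.14, 0.0, 0.0])
(np.float64(2.2558732966311745e-07), np.float64(0.0), (-1, 1, -1, -1, 1, -1, -1), [0.0, 3.14, 3.14, 0.0, 3.14])
(np.float64(2.2558732979204976e-07), np.float64(3.141592653589793), (-1, -1, 1, -1, 1, -1, -1), [3.14, 0.0, 0.0, 0.0, 3.14])
(np.float64(2.255873299672092e-07), np.float64(3.141592653589793), (-1, -1, 1, 1, 1, -1, -1), [3.14, 3.14, 0.0, 3.14, 3.14])
(np.float64(2.2558732997736275e-07), np.float64(0.0), (-1, 1, 1, -1, 1, 1, -1), [3.14, 3.14, 0.0, 3.14, 3.14])
(np.float64(2.2558733007413537e-07), np.float64(0.0), (-1, 1, 1, 1, 1, -1, -1), [3.14, 0.0, 0.0, 3.14, 3.14])
(np.float64(2.255873300988058e-07), np.float64(0.0), (-1, 1, 1, -1, 1, -1, -1), [3.14, 3.14, 0.0, 0.0, 3.14])
(np.float64(2.2558733012284701e-07), np.float64(3.141592653589793), (-1, -1, 1, -1, -1, -1, -1), [3.14, 0.0, 3.14, 0.0, 0.0])
(np.float64(2.255873301650998e-07), np.float64(3.141592653589793), (-1, -1, -1, -1, 1, -1, -1), [0.0, 0.0, 3.14, 0.0, 3.14])
(np.float64(2.255873302235507e-07), np.float64(0.0), (-1, 1, 1, -1, -1, 1, -1), [3.14, 3.14, 3.14, 3.14, 0.0])
(np.float64(2.2558733023218817e-07), np.float64(3.141592653589793), (-1, -1, -1, -1, 1, 1, -1), [0.0, 0.0, 3.14, 3.14, 3.14])
(np.float64(2.2558733025210403e-07), np.float64(3.141592653589793), (-1, -1, 1, -1, -1, 1, -1), [3.14, 0.0, 3.14, 3.14, 0.0])
```

```bash
cat > kin.py <<'E'
import numpy as np
from scipy.spatial.transform import Rotation as Ro
h=np.pi
S=np.array([-1,1,-1,-1,1,-1,-1]);O=np.array([0,0,h,h,0,h,0])
LO=np.array([-3.08,-.24,-1.43,0,-1.52,.17,-2.89]);HI=np.array([3.08,2.05,1.35,2.5,4.66,1.96,2.89])
def frames(q):
    a=S*np.asarray(q)+O;R=np.eye(3);F=[R]
    for ax,t in zip('zyzyzyz',a): R=R@Ro.from_euler(ax,t).as_matrix();F.append(R)
    return F
E
python3 - <<'E'
import sys;from kin import *
exec(open('fitk.py').read().split("h=np.pi/2")[0])
P=np.array([[.14354642,.60782658,.24745152],[.45733229,.00228922,.26696091]])
F=[frames(q) for q in Q]
print(F[0][7].T@RR[0]); print(F[1][7].T@RR[1])
e=np.eye(3)
def col(k,ax): return np.concatenate([f[k][:,ax] for f in F])
names={'h':(0,2),'L1':(2,2),'a3':(3,0),'a4':(4,0),'L2':(4,2),'a6':(6,0),'L3':(7,2)}
from itertools import combinations
for ks in [('h','L1','L2','L3'),('h','L1','L2','L3','a6'),('h','L1','L2','L3','a3'),('h','L1','L2','L3','a4'),('h','L1','a3','a4','L2','L3')]:
    A=np.stack([col(*names[k]) for k in ks],1);x,_,rk,_=np.linalg.lstsq(A,P.ravel(),rcond=None);print(ks,x.round(4),np.abs(A@x-P.ravel()).max())
E
```

```text
[[-8.58400260e-08  1.00000001e+00 -1.92312500e-07]
 [-9.99999977e-01 -3.52639964e-09  5.20848215e-08]
 [-4.62909795e-08  2.17880368e-08  9.99999996e-01]]
[[-7.77090464e-09  9.99999999e-01 -5.18612719e-09]
 [-1.00000000e+00 -6.52244026e-09  1.02936504e-09]
 [-9.16005632e-10  7.66025303e-09  1.00000000e+00]]
('h', 'L1', 'L2', 'L3') [ 0.2124  0.6283 -0.359   0.3754] 0.01735612474484763
('h', 'L1', 'L2', 'L3', 'a6') [ 0.2219  0.7668 -0.3781  0.4891 -0.0874] 0.0005311321520751866
('h', 'L1', 'L2', 'L3', 'a3') [ 0.2213  0.7915 -0.3885  0.5648  0.1223] 0.01155743990286822
('h', 'L1', 'L2', 'L3', 'a4') [-0.0094  0.6371 -0.2888  0.3023 -0.1342] 0.00020600188478821484
('h', 'L1', 'a3', 'a4', 'L2', 'L3') [-0.014   0.6332 -0.003  -0.1368 -0.2866  0.2962] 4.440892098500626e-16
```

Run:
```python
from h import *
goto([.5,.45,.3],down(np.radians(132)))
```

```text
dp [0.4359, 0.1105, 0.034] ang [33.74, 10.37, -32.14] t 2.325
```

>>> carry_out([
  {"dp": [0.436, 0.11, 0.034], "angular": [34, 10, -32], "fingers": 60},
  {"dp": [0.436, 0.11, 0.034], "angular": [34, 10, -32], "fingers": 60},
  {"dp": [0.436, 0.11, 0.034], "angular": [34, 10, -32], "fingers": 60},
  {"dp": [0.436, 0.11, 0.034], "angular": [34, 10, -32], "fingers": 60},
])

```text
t: 2.82
ee_pos: [0.4771, 0.2108, 0.2822]
eef_rot: [[-0.57, 0.813, 0.116], [0.82, 0.571, 0.031], [-0.041, 0.113, -0.993]]
ft_force: [0.5, 0.4, 1.4]
width: 0.598
finger_force: 0.0
```

Run:
```python
from h import *
o=r.get_obs(); print(o["qpos"].tolist(),o["ee_pos"].tolist(),abs(o["joint_velocities"]).max())
```

```text
[-1.1894404814947215, 0.39558632285508655, 1.0246715365329242, 1.821333069572688, -0.40352666108215746, 1.0176186647637029, 0.5873340088597255] [0.47707733696216487, 0.2108202832061896, 0.28215665735316653] 1.830055279086999
```

>>> carry_out([
  {"dp": [0.19, 0.05, 0.015], "angular": [14, 4, -13], "fingers": 60},
  {"dp": [0.19, 0.05, 0.015], "angular": [14, 4, -13], "fingers": 60},
  {"dp": [0.19, 0.05, 0.015], "angular": [14, 4, -13], "fingers": 60},
  {"dp": [0.19, 0.05, 0.015], "angular": [14, 4, -13], "fingers": 60},
  {"dp": [0.19, 0.05, 0.015], "angular": [14, 4, -13], "fingers": 60},
])

```text
t: 3.45
ee_pos: [0.4114, 0.394, 0.2652]
eef_rot: [[-0.738, 0.666, -0.108], [0.674, 0.735, -0.076], [0.028, -0.129, -0.991]]
ft_force: [0.5, -0.9, 0.1]
width: 0.597
finger_force: 0.0
```

Run:
```python
from h import *
o=r.get_obs(); print(o["t"],o["qpos"].tolist(),o["ee_pos"].tolist(),abs(o["joint_velocities"]).max())
```

```text
3.45 [-1.2824951829044817, 0.6068569286500131, 0.8746267289040666, 1.5164185723727166, -0.4434019549888844, 1.3722676733955386, 0.48293446621040753] [0.41139764363233333, 0.39399376767748484, 0.26521477293035484] 0.03955779571506069
```

Run:
```python
from kin import *
D=[([-1.23351991,0.50831958,-0.23750279,1.50110004,0.12569172,1.14888921,-0.15482105],[.14354642,.60782658,.24745152]),
([-1.38061252,-.08748814,1.30502205,2.38321887,.1708728,.17752717,-.05498744],[.45733229,.00228922,.26696091]),
([-1.1894404814947215, 0.39558632285508655, 1.0246715365329242, 1.821333069572688, -0.40352666108215746, 1.0176186647637029, 0.5873340088597255],[0.47707733696216487, 0.2108202832061896, 0.28215665735316653]),
([-1.2824951829044817, 0.6068569286500131, 0.8746267289040666, 1.5164185723727166, -0.4434019549888844, 1.3722676733955386, 0.48293446621040753],[0.41139764363233333, 0.39399376767748484, 0.26521477293035484])]
F=[frames(q) for q,_ in D];P=np.concatenate([p for _,p in D])
ks=[(0,2),(2,0),(2,1),(2,2),(3,0),(3,1),(4,0),(4,2),(5,1),(6,0),(7,2)]
for sel in (ks,[k for k in ks if k[1]!=1]):
    A=np.stack([np.concatenate([f[k][:,a] for f in F]) for k,a in sel],1);x,_,rk,s=np.linalg.lstsq(A,P,rcond=1e-6);print(rk,s[-1],dict(zip(sel,x.round(4).tolist())),np.abs(A@x-P).max())
```

```text
11 0.021911102970125114 {(0, 2): 0.2443, (2, 0): 0.0, (2, 1): -0.0055, (2, 2): 0.5778, (3, 0): 0.0, (3, 1): 0.0186, (4, 0): 0.0, (4, 2): -0.3821, (5, 1): 0.0004, (6, 0): 0.0, (7, 2): 0.3424} 3.069666187904829e-10
8 0.06181840759542792 {(0, 2): 0.2675, (2, 0): -0.0208, (2, 2): 0.5989, (3, 0): -0.0202, (4, 0): 0.0233, (4, 2): -0.3936, (6, 0): -0.0118, (7, 2): 0.3586} 0.02901757844770858
```

```bash
cat >> kin.py <<'E'
OFF=[(0,[0,0,.2443]),(2,[0,-.0055,.5778]),(3,[0,.0186,0]),(4,[0,0,-.3821]),(5,[0,.0004,0]),(7,[0,0,.3424])]
TOOL=np.array([[0,1.,0],[-1,0,0],[0,0,1]])
def fk(q):
    F=frames(q);return sum(F[k]@np.array(v) for k,v in OFF),F[7]@TOOL
def err(q,p,R):
    P,A=fk(q);return np.concatenate([np.array(p)-P,.3*Ro.from_matrix(R@A.T).as_rotvec()])
def jac(q,p,R):
    e=err(q,p,R);return e,np.stack([(e-err(q+1e-6*np.eye(7)[i],p,R))/1e-6 for i in range(7)],1)
def local(q,p,R,n=40):  # least-norm steps with limits
    q=np.array(q,float)
    for _ in range(n):
        e,J=jac(q,p,R);s=min(1,.03/max(np.linalg.norm(e),1e-9));fr=np.ones(7,bool)
        for _ in range(4):
            d=np.zeros(7);Jf=J[:,fr];d[fr]=Jf.T@np.linalg.solve(Jf@Jf.T+1e-6*np.eye(6),e*s)
            bad=((q+d<LO+.008)|(q+d>HI-.008))&fr
            if not bad.any():break
            fr&=~bad
        q=q+d
    return q,np.linalg.norm(err(q,p,R))
E
cat > plan1.py <<'E'
from kin import *;from scipy.optimize import least_squares
exec(open('h.py').read().split("def shot")[0].replace("from rig import r,cams",""));
src=open('h.py').read();exec(src[src.index("def down"):])
q0=[-1.23351991,0.50831958,-0.23750279,1.50110004,0.12569172,1.14888921,-0.15482105]
M=np.array([.581,-.031,.13]);R0=lockR(.158);z=-R0[:,2]
q,e=local(q0,M+z*.13,R0,120);print("sim first",q.round(2),e)
by=-.1415;B=np.array([.5087,-.3395,0]);bx=np.array([np.cos(by),np.sin(by),0])
poses={"stand":(M+z*.13,R0),"home0":(M+z*.035,R0),"home1.45":(M+z*.035,lockR(.158,1.45)),"home0b":(M+z*.035,lockR(.158,np.pi)),"home1.45b":(M+z*.035,lockR(.158,np.pi+1.45)),
"far":(B+bx*.034+[0,0,.067],down(by)),"near":(B-bx*.034+[0,0,.067],down(by)),"nearup":(B-bx*.034+[0,0,.25],down(by)),"near180":(B-bx*.034+[0,0,.067],down(by+np.pi)),"far180":(B+bx*.034+[0,0,.067],down(by+np.pi)),"tray":([.455,.294,.08],down(1.5)),"tray2":([.455,.294,.08],down(0))}
if __name__=="__main__":
  rng=np.random.default_rng(0)
  for n,(p,R) in poses.items():
    best=[]
    for k in range(25):
        s=least_squares(lambda q:np.r_[err(q,p,R)*30,.02*np.maximum(0,1-np.minimum(q-LO,HI-q)/.3)],rng.uniform(LO+.05,HI-.05),bounds=(LO+.01,HI-.01),max_nfev=60)
        if np.linalg.norm(err(s.x,p,R))<1e-3: best.append((min(s.x-LO).clip(0,9).min() if 0 else np.minimum(s.x-LO,HI-s.x).min(),s.x))
    best.sort(key=lambda b:-b[0]);print(n,[ (round(b[0],2),b[1].round(2).tolist()) for b in best[:2]],len(best))
E
timeout 500 python3 plan1.py
```

```text
sim first [ 0.06  0.15  0.11  2.33 -1.17  0.22  1.43] 1.439499016440128e-16
stand [(np.float64(0.17), [-0.45, 0.19, 0.72, 2.33, -1.34, 0.35, 1.61]), (np.float64(0.16), [-0.4, 0.18, 0.66, 2.33, -1.33, 0.33, 1.59])] 14
home0 [(np.float64(0.18), [0.88, 0.57, -1.14, 2.32, 1.83, 0.45, -1.57]), (np.float64(0.18), [0.88, 0.57, -1.14, 2.32, 1.83, 0.45, -1.57])] 14
home1.45 [(np.float64(0.17), [-0.34, 0.44, 0.63, 2.33, 4.36, 0.47, 0.7]), (np.float64(0.17), [-0.34, 0.44, 0.63, 2.33, 4.36, 0.47, 0.7])] 12
home0b [(np.float64(0.18), [0.88, 0.57, -1.14, 2.32, 1.83, 0.45, 1.57]), (np.float64(0.18), [0.88, 0.57, -1.14, 2.32, 1.83, 0.45, 1.57])] 12
home1.45b [(np.float64(0.18), [0.88, 0.57, -1.14, 2.32, 1.83, 0.45, 0.12]), (np.float64(0.18), [0.88, 0.57, -1.14, 2.32, 1.83, 0.45, 0.12])] 10
far [(np.float64(0.7), [0.18, 0.8, 0.62, 1.67, -0.58, 0.87, -0.67]), (np.float64(0.7), [0.84, 0.76, -0.55, 1.66, 0.49, 0.87, -1.62])] 17
near [(np.float64(0.62), [0.17, 0.74, 0.68, 1.84, -0.64, 0.79, -0.53]), (np.float64(0.6), [0.93, 0.69, -0.57, 1.83, 0.52, 0.77, -1.63])] 14
nearup [(np.float64(0.73), [0.19, 0.49, 0.6, 1.62, -0.3, 1.12, -0.84]), (np.float64(0.72), [0.95, 0.48, -0.59, 1.61, 0.29, 1.14, -1.42])] 8
near180 [(np.float64(0.56), [0.85, 0.67, -0.44, 1.83, 0.4, 0.73, 1.61]), (np.float64(0.55), [0.82, 0.66, -0.4, 1.83, 0.37, 0.72, 1.65])] 10
far180 [(np.float64(0.72), [0.88, 0.78, -0.62, 1.66, 0.55, 0.89, 1.47]), (np.float64(0.68), [0.82, 0.75, -0.51, 1.66, 0.46, 0.85, 1.55])] 15
tray [(np.float64(0.58), [-0.09, 0.7, -0.85, 1.92, 0.7, 0.84, -1.39]), (np.float64(0.58), [-0.13, 0.68, -0.78, 1.92, 0.66, 0.81, -1.34])] 16
tray2 [(np.float64(0.55), [-1.0, 0.66, 0.61, 1.93, -0.55, 0.72, -1.63]), (np.float64(0.55), [-0.99, 0.65, 0.59, 1.93, -0.54, 0.72, -1.65])] 16
```

Run:
```python
from plan1 import *
for q in ([-1.1894404814947215, 0.39558632285508655, 1.0246715365329242, 1.821333069572688, -0.40352666108215746, 1.0176186647637029, 0.5873340088597255],[-1.2824951829044817, 0.6068569286500131, 0.8746267289040666, 1.5164185723727166, -0.4434019549888844, 1.3722676733955386, 0.48293446621040753]):
    q=np.array(q);p,R=fk(q);e,J=jac(q,p,R);n=np.linalg.svd(J)[2][6];print(n.round(2),"ref0",n@(q-q0),"mid",n@(q-(LO+HI)/2),"zero",n@q, (n*(q-q0)).round(2))
    for k in (0,1):
      s=[q0,q][k]
    print("sim lstnorm from q0",local(q0,p,R,200)[0].round(2),q.round(2))
```

```text
sim first [ 0.06  0.15  0.11  2.33 -1.17  0.22  1.43] 1.439499016440128e-16
[-0.33  0.24  0.66  0.   -0.41  0.15  0.45] ref0 1.3285512590280761 mid 2.050472118494962 zero 1.7551351756465352 [-0.01 -0.03  0.84  0.    0.22 -0.02  0.33]
sim lstnorm from q0 [-0.55  0.25  0.09  1.81  0.    0.96  0.14] [-1.19  0.4   1.02  1.82 -0.4   1.02  0.59]
[-0.31  0.23  0.71  0.   -0.39  0.17  0.41] ref0 1.348482692986092 mid 2.0164030243124307 zero 1.7669443083458156 [0.02 0.02 0.79 0.   0.22 0.04 0.26]
sim lstnorm from q0 [-0.75  0.47 -0.07  1.51  0.01  1.29  0.02] [-1.28  0.61  0.87  1.52 -0.44  1.37  0.48]
```

```bash
cat >> kin.py <<'E'
def elbow(q): F=frames(q);return sum(F[k]@np.array(v) for k,v in OFF[:2])
def sim(q,p,R,n=150,al=1.,be=.03):
    q=np.array(q,float)
    for _ in range(n):
        e,J=jac(q,p,R);s=min(1,.03/max(np.linalg.norm(e),1e-9));fr=np.ones(7,bool)
        E=np.stack([(elbow(q+1e-6*np.eye(7)[i])-elbow(q))/1e-6 for i in range(7)],1);W=np.linalg.inv(al*E.T@E+be*np.eye(7))
        for _ in range(5):
            d=np.zeros(7);Jf=J[:,fr];w=np.linalg.inv(np.linalg.inv(W)[np.ix_(fr,fr)])
            d[fr]=w@Jf.T@np.linalg.solve(Jf@w@Jf.T+1e-5*np.eye(6),e*s);d*=min(1,.1/abs(d).max())
            bad=((q+d<LO+.008)|(q+d>HI-.008))&fr
            if not bad.any():break
            fr&=~bad
        if not bad.any(): q=q+d
    return q,np.linalg.norm(err(q,p,R))
E
python3 - <<'E'
from plan1 import *
q3=np.array([-1.1894404814947215, 0.39558632285508655, 1.0246715365329242, 1.821333069572688, -0.40352666108215746, 1.0176186647637029, 0.5873340088597255]);q4=np.array([-1.2824951829044817, 0.6068569286500131, 0.8746267289040666, 1.5164185723727166, -0.4434019549888844, 1.3722676733955386, 0.48293446621040753])
for q in (q0,q3,q4): print(elbow(q).round(3))
for be in (.1,.03,.01,.003):
    print(be,sim(q0,*fk(q3),be=be)[0].round(2),sim(q3,*fk(q4),be=be)[0].round(2))
    q=q4
    for p,a in (([.72,.1,.38],150),([.55,-.6,.38],150),(B+[0,0,.25],172)):
        q,e=sim(q,p,down(np.radians(a)),be=be);print("   ",q.round(2),round(e,3))
    for k in ("home0b",):
        q,e=sim(q,M+z*.16,poses[k][1],be=be);print("   stand",q.round(2),round(e,3))
        q,e=sim(q,*poses[k],be=be);print("   home",q.round(2),round(e,3))
        q,e=sim(q,*poses["home1.45b"],be=be);print("   turn",q.round(2),round(e,3))
E
```

```text
sim first [ 0.06  0.15  0.11  2.33 -1.17  0.22  1.43] 1.439499016440128e-16
[0.098 0.264 0.749]
[0.088 0.205 0.777]
[0.099 0.314 0.719]
0.1 [-0.6   0.26  0.15  1.82 -0.02  0.96  0.17] [-1.24  0.58  0.77  1.52 -0.39  1.35  0.43]
    [-0.48  0.74  0.85  0.9  -0.53  1.68  1.2 ] 0.0
    [ 0.67  0.95  0.85  0.38 -0.7   1.92  2.02] 0.0
    [ 0.04  0.62  0.9   1.54 -0.51  1.22  2.46] 0.0
   stand [ 1.31  0.22 -1.34  2.3   0.5   0.21  2.88] 0.0
   home [ 0.81  0.52 -1.01  2.32  1.91  0.36  1.48] 0.0
   turn [ 0.93  0.63 -1.25  2.32  1.78  0.54  0.17] 0.0
0.03 [-0.69  0.26  0.28  1.82 -0.06  0.96  0.21] [-1.18  0.55  0.65  1.52 -0.32  1.33  0.36]
    [-0.51  0.77  0.96  0.9  -0.61  1.71  1.25] 0.0
    [ 0.66  0.97  1.02  0.38 -0.85  1.94  2.05] 0.0
    [-0.04  0.72  1.14  1.55 -0.67  1.31  2.61] 0.0
   stand [ 1.32  0.22 -1.36  2.3   0.53  0.21  2.85] 0.0
   home [ 0.78  0.49 -0.95  2.32  1.96  0.32  1.43] 0.0
   turn [ 0.88  0.57 -1.14  2.32  1.83  0.45  0.12] 0.0
0.01 [-0.84  0.28  0.48  1.82 -0.14  0.96  0.29] [-1.1   0.52  0.52  1.51 -0.26  1.31  0.29]
    [-0.53  0.79  1.06  0.9  -0.68  1.73  1.28] 0.0
    [ 0.66  0.98  1.08  0.38 -0.91  1.95  2.07] 0.0
    [-0.07  0.78  1.25  1.55 -0.75  1.37  2.68] 0.0
   stand [ 1.32  0.22 -1.35  2.3   0.51  0.21  2.87] 0.0
   home [ 0.73  0.47 -0.87  2.32  2.04  0.28  1.35] 0.0
   turn [ 0.81  0.52 -1.01  2.32  1.92  0.36  0.03] 0.0
0.003 [-0.98  0.31  0.68  1.82 -0.22  0.97  0.39] [-1.04  0.5   0.41  1.51 -0.21  1.3   0.24]
    [-0.54  0.81  1.11  0.9  -0.72  1.75  1.3 ] 0.0
    [ 0.66  0.98  1.06  0.38 -0.89  1.95  2.06] 0.0
    [-0.07  0.78  1.26  1.55 -0.75  1.37  2.69] 0.0
   stand [ 1.31  0.22 -1.35  2.3   0.5   0.21  2.88] 0.0
   home [ 0.68  0.45 -0.79  2.32  2.13  0.24  1.26] 0.0
   turn [ 0.73  0.47 -0.88  2.32  2.03  0.28 -0.09] 0.0
```

Run:
```python
from h import *
goto([.70,.1,.40],down(np.radians(150)))
o=r.get_obs();o["ee_pos"]=np.array([.70,.1,.40]);o["eef_rot"]=down(np.radians(150));goto([.40,-.72,.4],down(np.radians(100)),o)
```

```text
dp [-0.4074, -0.0413, -0.1423] ang [-7.22, -2.42, -12.27] t 3.45
dp [-0.1502, -0.8601, 0.0] ang [0.0, 0.0, 50.0] t 3.45
```

>>> carry_out([
  {"dp": [-0.41, -0.04, -0.14], "angular": [-7, -2.4, -12], "fingers": 50},
  {"dp": [-0.41, -0.04, -0.14], "angular": [-7, -2.4, -12], "fingers": 50},
  {"dp": [-0.41, -0.04, -0.14], "angular": [-7, -2.4, -12], "fingers": 50},
  {"dp": [-0.41, -0.04, -0.14], "angular": [-7, -2.4, -12], "fingers": 50},
  {"dp": [-0.41, -0.04, -0.14], "angular": [-7, -2.4, -12], "fingers": 50},
  {"dp": [-0.41, -0.04, -0.14], "angular": [-7, -2.4, -12], "fingers": 50},
  {"dp": [-0.41, -0.04, -0.14], "angular": [-7, -2.4, -12], "fingers": 50},
  {"dp": [-0.41, -0.04, -0.14], "angular": [-7, -2.4, -12], "fingers": 50},
])

```text
t: 4.45
ee_pos: [0.7046, 0.0884, 0.3983]
eef_rot: [[-0.856, 0.516, -0.0], [0.516, 0.856, -0.005], [-0.002, -0.005, -1.0]]
ft_force: [0.4, -0.6, -0.2]
width: 0.498
finger_force: 0.0
```

Run:
```python
from h import *
o=r.get_obs();print(o["t"],o["qpos"].round(3),o["ee_pos"])
goto([.40,-.72,.4],down(np.radians(100)),o)
```

```text
4.45 [-0.461  0.69   0.781  0.917 -0.462  1.682  1.165] [0.70460958 0.08841719 0.39827558]
dp [-0.1564, -0.8496, 0.0027] ang [-0.2, 0.24, 48.92] t 4.45
```

>>> carry_out([
  {"dp": [0.0, -0.43, 0.0], "angular": [0, 0, 25], "fingers": 50},
  {"dp": [0.0, -0.43, 0.0], "angular": [0, 0, 25], "fingers": 50},
  {"dp": [0.0, -0.43, 0.0], "angular": [0, 0, 25], "fingers": 50},
  {"dp": [0.0, -0.43, 0.0], "angular": [0, 0, 25], "fingers": 50},
  {"dp": [0.0, -0.43, 0.0], "angular": [0, 0, 25], "fingers": 50},
  {"dp": [0.0, -0.43, 0.0], "angular": [0, 0, 25], "fingers": 50},
  {"dp": [0.0, -0.43, 0.0], "angular": [0, 0, 25], "fingers": 50},
  {"dp": [-0.156, -0.85, 0.0], "angular": [0, 0, 49], "fingers": 50},
  {"dp": [-0.156, -0.85, 0.0], "angular": [0, 0, 49], "fingers": 50},
  {"dp": [-0.156, -0.85, 0.0], "angular": [0, 0, 49], "fingers": 50},
  {"dp": [-0.156, -0.85, 0.0], "angular": [0, 0, 49], "fingers": 50},
  {"dp": [-0.156, -0.85, 0.0], "angular": [0, 0, 49], "fingers": 50},
  {"dp": [-0.156, -0.85, 0.0], "angular": [0, 0, 49], "fingers": 50},
  {"dp": [-0.156, -0.85, 0.0], "angular": [0, 0, 49], "fingers": 50},
  {"dp": [-0.156, -0.85, 0.0], "angular": [0, 0, 49], "fingers": 50},
  {"dp": [-0.156, -0.85, 0.0], "angular": [0, 0, 49], "fingers": 50},
])

```text
t: 6.45
ee_pos: [0.4026, -0.7128, 0.3927]
eef_rot: [[-0.179, 0.984, -0.001], [0.984, 0.179, -0.004], [-0.004, -0.002, -1.0]]
ft_force: [0.6, -0.2, 0.0]
width: 0.5
finger_force: 0.0
```

Run:
```python
from h import *
from kin import *
o=r.get_obs();q=o["qpos"];print(o["t"],q.round(3),o["ee_pos"])
B=np.array([.5087,-.3395,0])
for be in (.3,.1,.03):
  for p,a in (([.3,-.55,.40],100),([.1,-.6,.40],60),([.1,-.8,.40],60)):
    q1,e=sim(q,p,down(np.radians(a)),be=be);q2,e2=sim(q1,B+[0,0,.25],down(np.radians(172)),be=be);print(be,p,q1.round(2),round(e,3),q2.round(2),round(e2,3))
```

```text
6.45 [ 0.997  0.942  0.268  0.24  -0.231  1.963  1.246] [ 0.40260982 -0.71281341  0.3926867 ]
0.3 [0.3, -0.55, 0.4] [ 0.85  0.45  0.32  1.2  -0.14  1.51  1.33] 0.0 [ 0.58  0.48 -0.05  1.54  0.03  1.13  1.96] 0.0
0.3 [0.1, -0.6, 0.4] [ 1.07  0.44  0.51  1.26 -0.21  1.5   1.03] 0.0 [ 0.59  0.48 -0.07  1.54  0.04  1.13  1.94] 0.0
0.3 [0.1, -0.8, 0.4] [ 1.36  0.9   0.38  0.33 -0.31  1.93  0.97] 0.0 [ 0.63  0.48 -0.13  1.54  0.07  1.13  1.92] 0.0
0.1 [0.3, -0.55, 0.4] [ 0.84  0.45  0.35  1.2  -0.15  1.51  1.34] 0.0 [ 0.58  0.48 -0.06  1.54  0.03  1.13  1.95] 0.0
0.1 [0.1, -0.6, 0.4] [ 1.03  0.45  0.58  1.26 -0.24  1.5   1.06] 0.0 [ 0.58  0.48 -0.04  1.54  0.02  1.13  1.96] 0.0
0.1 [0.1, -0.8, 0.4] [ 1.35  0.9   0.42  0.33 -0.35  1.93  0.97] 0.0 [ 0.63  0.48 -0.13  1.54  0.07  1.13  1.92] 0.0
0.03 [0.3, -0.55, 0.4] [ 0.8   0.46  0.42  1.2  -0.18  1.51  1.36] 0.0 [ 0.59  0.48 -0.06  1.54  0.03  1.13  1.95] 0.0
0.03 [0.1, -0.6, 0.4] [ 0.94  0.49  0.77  1.26 -0.33  1.52  1.14] 0.0 [ 0.52  0.48  0.05  1.54 -0.03  1.12  2.  ] 0.0
0.03 [0.1, -0.8, 0.4] [ 1.34  0.91  0.55  0.33 -0.46  1.94  1.  ] 0.0 [ 0.61  0.48 -0.09  1.54  0.05  1.13  1.93] 0.0
```

Run:
```python
from h import *
goto([.5087,-.3395,.22],down(-.1415+np.pi))
```

```text
dp [0.349, 0.1714, 0.1711] ang [-0.22, 0.12, -71.59] t 6.45
```

>>> carry_out([
  {"dp": [0.349, 0.171, 0.09], "angular": [0, 0, -71.6], "fingers": 50},
  {"dp": [0.349, 0.171, 0.09], "angular": [0, 0, -71.6], "fingers": 50},
  {"dp": [0.349, 0.171, 0.09], "angular": [0, 0, -71.6], "fingers": 50},
  {"dp": [0.349, 0.171, 0.171], "angular": [-0.2, 0, -71.6], "fingers": 50},
  {"dp": [0.349, 0.171, 0.171], "angular": [-0.2, 0, -71.6], "fingers": 50},
  {"dp": [0.349, 0.171, 0.171], "angular": [-0.2, 0, -71.6], "fingers": 50},
  {"dp": [0.349, 0.171, 0.171], "angular": [-0.2, 0, -71.6], "fingers": 50},
  {"dp": [0.349, 0.171, 0.171], "angular": [-0.2, 0, -71.6], "fingers": 50},
  {"dp": [0.349, 0.171, 0.171], "angular": [-0.2, 0, -71.6], "fingers": 50},
  {"dp": [0.349, 0.171, 0.171], "angular": [-0.2, 0, -71.6], "fingers": 50},
  {"dp": [0.349, 0.171, 0.171], "angular": [-0.2, 0, -71.6], "fingers": 50},
])

```text
t: 7.82
ee_pos: [0.5093, -0.3384, 0.2222]
eef_rot: [[-0.991, 0.137, 0.004], [0.137, 0.991, -0.004], [-0.004, -0.004, -1.0]]
ft_force: [-0.4, 0.1, -0.1]
width: 0.498
finger_force: 0.0
```

Run:
```python
from h import *
im,m=shot("wrist","block1.png");o=r.get_obs();print(o["t"],o["qpos"].round(3),o["ee_pos"],abs(o["joint_velocities"]).max())
```

```text
7.875 [ 0.52   0.499  0.04   1.585 -0.021  1.053  1.999] [ 0.50939675 -0.33802146  0.2220227 ] 0.010207239874885669
```

View pics/block1.png

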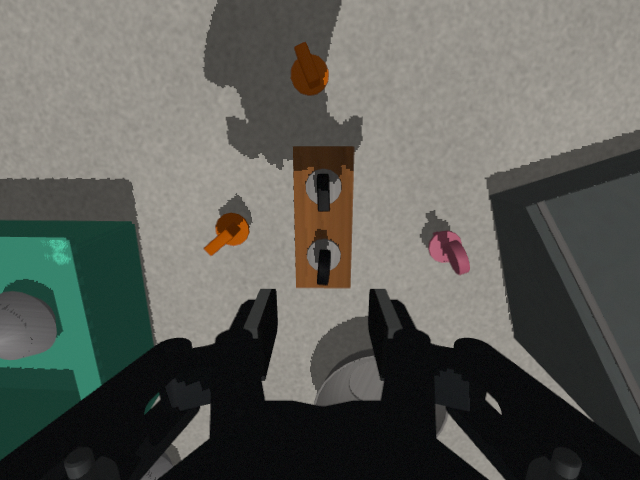

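Wrist view: the block is upright in the picture, with the near key at about (323,190) and the far key at about (323,262). The decoys stay clear at (310,72), (232,230) and (448,248).

Run:
```python
from h import *
im=cv2.imread("pics/block1.png");m=model("wrist");hsv=cv2.cvtColor(im,cv2.COLOR_BGR2HSV)
roi=np.zeros(im.shape[:2],np.uint8);roi[140:295,285:360]=255
br=cv2.inRange(hsv,(3,90,70),(20,255,255))&roi
q=cv2.minAreaRect(cv2.findNonZero(br));cn=onplane(m,cv2.boxPoints(q),(0,0,.032));print("block",q,cn.round(4).tolist())
g=cv2.inRange(hsv,(0,0,70),(180,60,255))&roi;g[:,:299]=0;g[:,349:]=0
for a,b in ((165,215),(228,285)):
    s=g.copy();s[:a]=0;s[b:]=0;n,l,st,ce=cv2.connectedComponentsWithStats(s)
    s[np.isin(l,[i for i in range(1,n) if st[i,4]<15])]=0
    c,rad=cv2.minEnclosingCircle(cv2.findNonZero(s));P=onplane(m,[c,(c[0]+rad,c[1])],(0,0,.036));print("collar",c,rad,P[0].round(4),"radius",np.linalg.norm(P[1]-P[0]))
    d=cv2.inRange(hsv,(0,0,0),(180,255,48))&roi;d[:a-10]=0;d[b+8:]=0
    n,l,st,ce=cv2.connectedComponentsWithStats(d);i=1+st[1:,4].argmax();print("bow",st[i],ce[i],onplane(m,[ce[i]],(0,0,.075))[0].round(4))
cv2.imwrite("pics/blockcrop.png",cv2.resize(im[140:300,270:380],None,fx=3.6,fy=3.6,interpolation=0))
```

```text
block ((323.0, 226.0), (122.0, 60.0), 90.0) [[0.4523, -0.3583, 0.032], [0.46, -0.3033, 0.032], [0.582, -0.3171, 0.032], [0.5736, -0.3784, 0.032]]
collar (322.8562316894531, 186.4928436279297) 18.00233268737793 [ 0.4753 -0.3336  0.036 ] radius 0.01673925823626272
bow [316 173  14  38 463] [322.83801296 191.35421166] [ 0.4743 -0.3334  0.075 ]
collar (323.3484802246094, 254.5) 16.71903419494629 [ 0.5414 -0.3423  0.036 ] radius 0.016502752475325982
bow [317 249  14  36 415] [323.34698795 266.49156627] [ 0.5392 -0.342   0.075 ]
```

View pics/blockcrop.png

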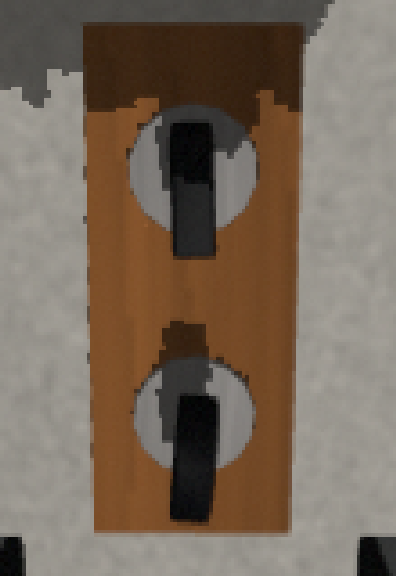

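Run:
```python
from h import *
goto([.4753,-.3336,.064],down(-.1415+np.pi))
```

```text
dp [0.035, 0.0002, 0.1579] ang [-0.18, 0.23, 0.26] t 7.875
```

>>> carry_out([
  {"dp": [0.035, 0.0, 0.05], "angular": [-0.2, 0.2, 0.3], "fingers": 50},
  {"dp": [0.035, 0.0, 0.1], "angular": [-0.2, 0.2, 0.3], "fingers": 50},
  {"dp": [0.035, 0.0, 0.13], "angular": [-0.2, 0.2, 0.3], "fingers": 50},
  {"dp": [0.035, 0.0, 0.15], "angular": [-0.2, 0.2, 0.3], "fingers": 50},
  {"dp": [0.035, 0.0, 0.158], "angular": [-0.2, 0.2, 0.3], "fingers": 50},
  {"dp": [0.035, 0.0, 0.158], "angular": [-0.2, 0.2, 0.3], "fingers": 50},
  {"dp": [0.035, 0.0, 0.158], "angular": [-0.2, 0.2, 0.3], "fingers": 5},
  {"dp": [0.035, 0.0, 0.158], "angular": [-0.2, 0.2, 0.3], "fingers": 5},
  {"dp": [0.035, 0.0, 0.158], "angular": [-0.2, 0.2, 0.3], "fingers": 0},
  {"dp": [0.035, 0.0, 0.158], "angular": [-0.2, 0.2, 0.3], "fingers": 0},
  {"dp": [0.035, 0.0, 0.158], "angular": [-0.2, 0.2, 0.3], "fingers": 0},
], grip_force=70)

```text
t: 9.25
ee_pos: [0.4762, -0.3323, 0.0644]
eef_rot: [[-0.99, 0.139, 0.002], [0.139, 0.99, 0.001], [-0.001, 0.001, -1.0]]
ft_force: [-0.4, 0.0, 5.9]
width: 0.106
finger_force: 68.6
```

Run:
```python
from h import *
from kin import *
from plan1 import M,z,poses
o=r.get_obs();q=o["qpos"];print(o["t"],q.round(3),o["ee_pos"],o["width"],o["ft_force"],o["torque"])
print(np.degrees(np.arctan2(o["eef_rot"][1,0],o["eef_rot"][0,0])))
for be in (.3,.1):
  q=o["qpos"];q,e=sim(q,o["ee_pos"]+[0,0,.17],o["eef_rot"],be=be);print(q.round(2),round(e,3))
  for n,(p,R) in (("stand",(M+z*.12,poses["home0b"][1])),("home",poses["home0b"]),("turn",poses["home1.45b"])):
    q,e=sim(q,p,R,be=be);print(n,q.round(2),round(e,3))
```

```text
sim first [ 0.06  0.15  0.11  2.33 -1.17  0.22  1.43] 1.439499016440128e-16
9.25 [ 0.55   0.64   0.029  1.84  -0.03   0.661  2.027] [ 0.47623691 -0.33230143  0.06435079] 0.10630081874310639 [-0.42924652  0.02965403  5.92270411] [ 0.06968754  0.15610197 -0.03953723]
172.00645730269773
[ 0.54  0.44  0.04  1.65 -0.02  1.05  2.02] 0.0
stand [ 1.06  0.31 -1.16  2.32  1.18  0.2   2.19] 0.0
home [ 0.83  0.53 -1.04  2.32  1.89  0.38  1.51] 0.0
turn [ 0.95  0.66 -1.3   2.32  1.76  0.59  0.2 ] 0.0
[ 0.54  0.44  0.05  1.65 -0.03  1.05  2.02] 0.0
stand [ 1.07  0.31 -1.16  2.32  1.18  0.2   2.19] 0.0
home [ 0.81  0.52 -1.01  2.32  1.91  0.36  1.48] 0.0
turn [ 0.93  0.63 -1.25  2.32  1.78  0.54  0.17] 0.0
```

Run:
```python
from h import *
R=lockR(.158,np.pi);o=r.get_obs();goto(np.array([.581,-.031,.13])-R[:,2]*.13,R)
from scipy.spatial.transform import Slerp
S=Slerp([0,1],Ro.from_matrix([o["eef_rot"],R]));
for t in (.3,.6): print((o["eef_rot"].T@(np.array([.581,-.031,.13])-R[:,2]*.13-o["ee_pos"])*t).round(3))
```

```text
dp [0.0092, 0.2912, -0.1719] ang [24.03, -32.46, -103.29] t 9.25
[ 0.003  0.087 -0.052]
[ 0.006  0.175 -0.103]
```

>>> carry_out([
  {"dp": [0, 0, -0.05], "angular": [0, 0, 0], "fingers": 0},
  {"dp": [0, 0, -0.11], "angular": [0, 0, 0], "fingers": 0},
  {"dp": [0, 0, -0.17], "angular": [0, 0, 0], "fingers": 0},
  {"dp": [0.0, 0.03, -0.19], "angular": [2.2, -2.9, -9.3], "fingers": 0},
  {"dp": [0.0, 0.06, -0.2], "angular": [4.4, -5.8, -18.6], "fingers": 0},
  {"dp": [0.0, 0.09, -0.2], "angular": [6.6, -8.8, -28], "fingers": 0},
  {"dp": [0.0, 0.12, -0.2], "angular": [8.7, -11.8, -37.5], "fingers": 0},
  {"dp": [0.0, 0.15, -0.2], "angular": [10.9, -14.7, -47], "fingers": 0},
  {"dp": [0.0, 0.18, -0.2], "angular": [13.1, -17.7, -56.3], "fingers": 0},
  {"dp": [0.0, 0.21, -0.2], "angular": [15.3, -20.7, -65.7], "fingers": 0},
  {"dp": [0.0, 0.24, -0.2], "angular": [17.5, -23.6, -75], "fingers": 0},
  {"dp": [0.009, 0.27, -0.19], "angular": [19.7, -26.6, -84.5], "fingers": 0},
  {"dp": [0.009, 0.291, -0.18], "angular": [21.8, -29.5, -93.9], "fingers": 0},
  {"dp": [0.009, 0.291, -0.172], "angular": [24, -32.5, -103.3], "fingers": 0},
  {"dp": [0.009, 0.291, -0.172], "angular": [24, -32.5, -103.3], "fingers": 0},
  {"dp": [0.009, 0.291, -0.172], "angular": [24, -32.5, -103.3], "fingers": 0},
  {"dp": [0.009, 0.291, -0.172], "angular": [24, -32.5, -103.3], "fingers": 0},
  {"dp": [0.009, 0.291, -0.172], "angular": [24, -32.5, -103.3], "fingers": 0},
])

```text
t: 11.5
ee_pos: [0.5071, -0.0429, 0.2358]
eef_rot: [[0.157, -0.81, 0.565], [-0.988, -0.128, 0.091], [-0.002, -0.572, -0.82]]
ft_force: [-0.3, 0.1, -1.0]
width: 0.104
finger_force: 69.7
```

Run:
```python
from h import *
im,m=shot("wrist","lock2.png");o=r.get_obs();print(o["t"],o["qpos"].round(3),o["ee_pos"],abs(o["joint_velocities"]).max(),o["width"])
R=lockR(.158,np.pi);goto(np.array([.581,-.031,.13])-R[:,2]*.13,R)
```

```text
11.55 [ 1.095  0.273 -1.165  2.317  0.967  0.178  2.408] [ 0.50719783 -0.04261763  0.2358505 ] 0.008377491903813823 0.10903964826899686
dp [0.0001, -0.0005, -0.0004] ang [0.09, 0.07, -0.04] t 11.55
```

View pics/lock2.png

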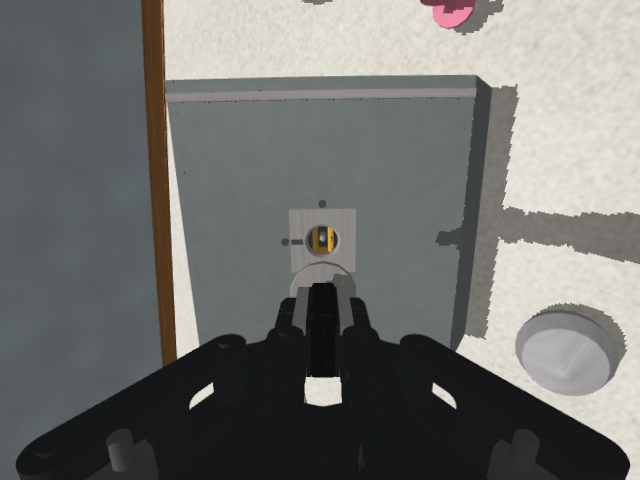

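Wrist view: the plate spans about (290–356, 208–272) with the hole at (322,240). The held key's collar arc is just below, top at row ~263. Now measure both.

```bash
cat > meas.py <<'E'
from h import *
def corners(g,box):
    u0,u1,v0,v1=box;s=cv2.GaussianBlur(g,(3,3),0).astype(float)
    return s
if __name__=="__main__":
    im=cv2.imread("pics/lock2.png");m=model("wrist");o=r.get_obs();g=cv2.cvtColor(im,cv2.COLOR_BGR2GRAY).astype(float)
    # plate edges by gradient: rows 212-235 for left/right, cols 295-350 for top
    gx=np.diff(cv2.GaussianBlur(g,(3,3),0),axis=1);gy=np.diff(cv2.GaussianBlur(g,(3,3),0),axis=0)
    L=[];Rr=[];T=[]
    def sub(a,i): 
        w=np.abs(a[max(i-2,0):i+3]);return max(i-2,0)+(w*np.arange(len(w))).sum()/w.sum()+.5
    for v in list(range(214,234))+list(range(248,260)):
        a=gx[v,280:300];L.append((280+sub(a,a.argmax()),v)); a=-gx[v,345:366];Rr.append((345+sub(a,a.argmax()),v))
    for u in range(295,352):
        a=gy[200:218,u];T.append((u,200+sub(a,a.argmax())))
    ln=lambda p,ax:np.polyfit(np.array(p)[:,1-ax],np.array(p)[:,ax],1)
    l=ln(L,0);rt=ln(Rr,0);t=ln(T,1);print("left",l,"right",rt,"top",t)
    # yellow slot and hole
    hsv=cv2.cvtColor(im,cv2.COLOR_BGR2HSV);y=cv2.inRange(hsv,(15,100,60),(40,255,255));y[:215]=0;y[270:]=0;y[:,:300]=0;y[:,345:]=0
    ys,xs=np.nonzero(y);print("yellow",xs.min(),xs.max(),ys.min(),ys.max())
    def X(a,b): # left/right line x=a0 v+a1, top v=b0 u+b1
        u=(a[0]*b[1]+a[1])/(1-a[0]*b[0]);return u,b[0]*u+b[1]
    zm=-lockR(.158)[:,2]
    M0=onplane(m,[[322.5,240]],(0,0,.13))[0]
    tl,tr=onplane(m,[X(l,t),X(rt,t)],M0,zm);d=(tr-tl);print("tl,tr",tl.round(4),tr.round(4),"width",np.linalg.norm(d))
    print("yaw from top edge",np.arctan2(d[1],d[0]) , "tool",o["eef_rot"][:,1])
    mid=(tl+tr)/2;print("edge mid",mid)
    ym=np.array([-np.sin(.158),np.cos(.158),0]);C=mid+ym*.026*np.sign((M0-mid)@ym);print("centre from edge",C,"hole",M0)
    c,w=ray(m,[[322.5,240]])
E
python3 meas.py
python3 - <<'E'
import cv2
im=cv2.imread("pics/lock2.png");cv2.imwrite("pics/lock2c.png",cv2.resize(im[195:315,260:385],None,fx=4.8,fy=4.8,interpolation=0))
E
```

```text
left [4.79994570e-02 2.78097989e+02] right [-1.21721396e-02  3.58157443e+02] top [-1.56754948e-02  2.13454062e+02]
yellow 312 333 227 253
tl,tr [ 0.6057 -0.0515  0.1453] [ 0.5635 -0.059   0.1152] width 0.05238636194662602
yaw from top edge -2.9671962975285675 tool [-0.80995042 -0.12830745 -0.57229146]
edge mid [ 0.58460165 -0.05524142  0.13025056]
centre from edge [ 0.58051072 -0.02956528  0.13025056] hole [ 0.5802341  -0.03010332  0.13      ]
```

View pics/lock2c.png

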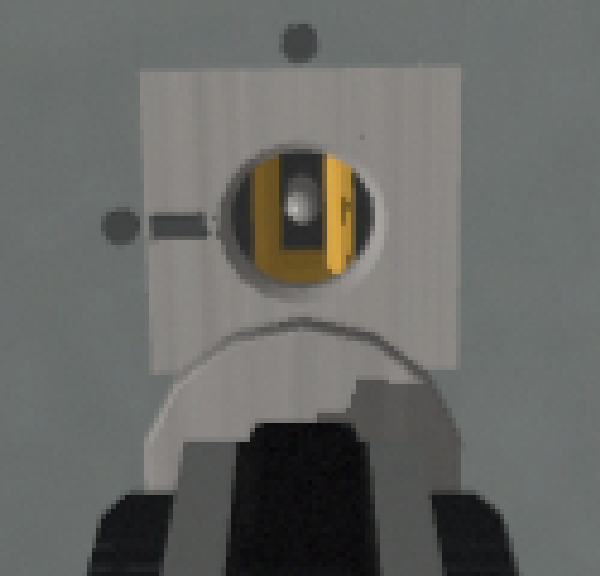

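Run:
```python
from h import *
o=r.get_obs();m=model("wrist",o)
def tool(uv,z):
    A=o["eef_rot"];p=onplane(m,uv,o["ee_pos"]+A[:,2]*z,A[:,2]);return ((p-o["ee_pos"])@A).round(4)
print("underside apex",tool([[323.1,261.3]],.0324),"top apex",tool([[323.1,263.7]],.0284),"sides at row 291",tool([[290.6,291],[356.2,291]],.0284))
M=np.array([.5805,-.0296,.13]);print("mouth in tool",(M-o["ee_pos"])@o["eef_rot"])
A=o["eef_rot"];zm=-lockR(.158)[:,2];print("tilt err",np.degrees(np.arccos(-A[:,2]@zm)), "level",A[2,0])
```

```text
underside apex [[0.0158 0.0002 0.0324]] top apex [[0.016  0.0002 0.0284]] sides at row 291 [[ 0.0013 -0.0163  0.0284]
 [ 0.0013  0.017   0.0284]]
mouth in tool [-0.00116413 -0.00046405  0.12940411]
tilt err 0.11382931937757874 level -0.001420200095761872
```

>>> carry_out([
  {"dp": [0, -0.001, 0.02], "angular": [0.1, 0.1, 0], "fingers": 0},
  {"dp": [0, -0.001, 0.045], "angular": [0.1, 0.1, 0], "fingers": 0},
  {"dp": [0, -0.001, 0.065], "angular": [0.1, 0.1, 0], "fingers": 0},
  {"dp": [0, -0.001, 0.072], "angular": [0.1, 0.1, 0], "fingers": 0},
  {"dp": [0, -0.001, 0.075], "angular": [0.1, 0.1, 0], "fingers": 0},
  {"dp": [0, -0.001, 0.078], "angular": [0.1, 0.1, 0], "fingers": 0},
  {"dp": [0, -0.001, 0.078], "angular": [0.1, 0.1, 0], "fingers": 0},
])

```text
t: 12.42
ee_pos: [0.5521, -0.0356, 0.1726]
eef_rot: [[0.156, -0.809, 0.567], [-0.988, -0.128, 0.09], [-0.0, -0.574, -0.819]]
ft_force: [-0.8, -0.1, -1.0]
width: 0.107
finger_force: 69.6
```

```bash
cat > st.py <<'E'
from h import *
o=r.get_obs();A=o["eef_rot"];M=np.array([.5805,-.0296,.13])
print(o["t"],o["qpos"].round(3),"F tool",(o["ft_force"]@A).round(1),"T tool",(o["torque"]@A).round(2),"mouth in tool",((M-o["ee_pos"])@A).round(4),"width",o["width"])
R=lockR(.158,np.pi);print("ang to nominal",Ro.from_matrix(A.T@R).as_rotvec(degrees=True).round(2))
E
python3 st.py
```

```text
12.425 [ 0.823  0.461 -0.989  2.324  1.865  0.298  1.523] F tool [-0.   1.2  0.3] T tool [-0.74  0.   -0.01] mouth in tool [-0.0014  0.0007  0.0516] width 0.10682155199052437
ang to nominal [-0.03 -0.02 -0.05]
```

>>> carry_out([
  {"dp": [0, 0, 0.002], "angular": [0, 0, 0], "fingers": 0},
  {"dp": [0, 0, 0.004], "angular": [0, 0, 0], "fingers": 0},
  {"dp": [0, 0, 0.004], "angular": [0, 0, 0], "fingers": 0},
])

```text
t: 12.8
ee_pos: [0.5544, -0.0352, 0.1691]
eef_rot: [[0.157, -0.809, 0.567], [-0.988, -0.128, 0.09], [-0.001, -0.574, -0.819]]
ft_force: [0.2, -0.1, -0.8]
width: 0.101
finger_force: 69.6
```

```bash
python3 st.py
```

```text
12.8 [ 0.821  0.475 -0.995  2.323  1.879  0.314  1.511] F tool [0.1 0.3 0.7] T tool [-0.76  0.01  0.01] mouth in tool [-0.0014  0.0006  0.0473] width 0.10146575218499268
ang to nominal [-0.02  0.   -0.05]
```

>>> carry_out([
  {"dp": [0, 0, 0.002], "angular": [0, 0, 0], "fingers": 0},
  {"dp": [0, 0, 0.004], "angular": [0, 0, 0], "fingers": 0},
  {"dp": [0, 0, 0.004], "angular": [0, 0, 0], "fingers": 0},
])

```text
t: 13.18
ee_pos: [0.5556, -0.0347, 0.1673]
eef_rot: [[0.158, -0.808, 0.568], [-0.988, -0.131, 0.088], [0.003, -0.575, -0.818]]
ft_force: [-29.5, -5.1, 40.0]
width: 0.106
finger_force: 77.7
```

```bash
python3 st.py
```

```text
13.175 [ 0.819  0.484 -1.002  2.325  1.892  0.329  1.5  ] F tool [  0.5   1.5 -49.9] T tool [-1.14  0.37 -0.07] mouth in tool [-0.0013  0.0007  0.0451] width 0.1064723113791822
ang to nominal [-0.1  -0.15  0.12]
```

The square key stopped hard about 9 mm in at 50 N, and a central pin is visible in the slot, so it doesn't fit. I'll back out and return it to the near slot.

>>> carry_out([
  {"dp": [0, 0, -0.02], "angular": [0, 0, 0], "fingers": 0},
  {"dp": [0, 0, -0.05], "angular": [0, 0, 0], "fingers": 0},
  {"dp": [0, 0, -0.085], "angular": [0, 0, 0], "fingers": 0},
  {"dp": [0, 0, -0.085], "angular": [0, 0, 0], "fingers": 0},
])

```text
t: 13.68
ee_pos: [0.5079, -0.0424, 0.2361]
eef_rot: [[0.157, -0.809, 0.567], [-0.988, -0.129, 0.089], [0.001, -0.574, -0.819]]
ft_force: [0.3, -0.4, -1.3]
width: 0.109
finger_force: 69.6
```

Run:
```python
from h import *
o=r.get_obs();print(o["qpos"].round(3),o["ee_pos"]);goto([.4762,-.3325,.20],down(-.1415+np.pi),o);print(o["eef_rot"].T@[0,0,1])
from kin import *
q=o["qpos"];q,e=sim(q,[.4762,-.3325,.2],down(-.1415+np.pi),be=.1);print(q.round(2),e)
cv2.imwrite("pics/hand2.png",cams.camera("wrist")[:,:,::-1])
```

```text
[ 1.142  0.305 -1.251  2.317  1.106  0.225  2.265] [ 0.50794985 -0.04241486  0.23611909]
dp [0.2815, 0.0839, -0.0142] ang [-24.12, 32.55, 103.36] t 13.675
[ 0.00117261 -0.57373128 -0.81904276]
[ 1.02  0.55 -0.72  1.69  0.41  1.06  1.59] 2.776632111341855e-16
```

>>> carry_out([
  {"dp": [0.02, -0.01, -0.03], "angular": [-2.2, 3, 9.4], "fingers": 0},
  {"dp": [0.05, -0.005, -0.04], "angular": [-4.4, 5.9, 18.8], "fingers": 0},
  {"dp": [0.08, 0.005, -0.04], "angular": [-6.6, 8.9, 28.2], "fingers": 0},
  {"dp": [0.11, 0.015, -0.04], "angular": [-8.8, 11.8, 37.6], "fingers": 0},
  {"dp": [0.14, 0.025, -0.04], "angular": [-11, 14.8, 47], "fingers": 0},
  {"dp": [0.17, 0.035, -0.04], "angular": [-13.2, 17.8, 56.4], "fingers": 0},
  {"dp": [0.2, 0.05, -0.035], "angular": [-15.4, 20.7, 65.8], "fingers": 0},
  {"dp": [0.23, 0.065, -0.03], "angular": [-17.5, 23.7, 75.2], "fingers": 0},
  {"dp": [0.26, 0.075, -0.02], "angular": [-19.7, 26.6, 84.6], "fingers": 0},
  {"dp": [0.2815, 0.084, -0.015], "angular": [-21.9, 29.6, 94], "fingers": 0},
  {"dp": [0.2815, 0.084, -0.014], "angular": [-24.1, 32.6, 103.4], "fingers": 0},
  {"dp": [0.2815, 0.084, -0.014], "angular": [-24.1, 32.6, 103.4], "fingers": 0},
  {"dp": [0.2815, 0.084, -0.014], "angular": [-24.1, 32.6, 103.4], "fingers": 0},
])

```text
t: 15.35
ee_pos: [0.4768, -0.332, 0.1983]
eef_rot: [[-0.99, 0.138, -0.0], [0.138, 0.99, -0.0], [-0.0, -0.0, -1.0]]
ft_force: [0.1, 0.6, -1.0]
width: 0.108
finger_force: 69.5
```

Run:
```python
from h import *
o=r.get_obs();print(o["t"],o["qpos"].round(3),o["ee_pos"]);goto([.4762,-.3325,.066],down(-.1415+np.pi),o)
```

```text
15.35 [ 1.02   0.556 -0.727  1.69   0.415  1.056  1.592] [ 0.47680234 -0.33202086  0.19828907]
dp [0.0005, -0.0005, 0.1323] ang [-0.02, 0.0, 0.19] t 15.35
```

>>> carry_out([
  {"dp": [0.0005, -0.0005, 0.05], "angular": [0, 0, 0.2], "fingers": 0},
  {"dp": [0.0005, -0.0005, 0.09], "angular": [0, 0, 0.2], "fingers": 0},
  {"dp": [0.0005, -0.0005, 0.11], "angular": [0, 0, 0.2], "fingers": 0},
  {"dp": [0.0005, -0.0005, 0.122], "angular": [0, 0, 0.2], "fingers": 0},
  {"dp": [0.0005, -0.0005, 0.131], "angular": [0, 0, 0.2], "fingers": 0},
  {"dp": [0.0005, -0.0005, 0.131], "angular": [0, 0, 0.2], "fingers": 0},
])

```text
t: 16.1
ee_pos: [0.4761, -0.3327, 0.0677]
eef_rot: [[-0.989, 0.145, 0.0], [0.145, 0.989, 0.001], [0.0, 0.001, -1.0]]
ft_force: [0.1, 0.2, -1.1]
width: 0.106
finger_force: 69.6
```

Run:
```python
from h import *
o=r.get_obs();print(o["t"],o["ee_pos"],o["ft_force"]);goto([.5414,-.3413,.064],down(-.1415+np.pi),o)
```

```text
16.1 [ 0.47613489 -0.3327409   0.06769673] [ 0.0798629   0.24542238 -1.08524501]
dp [-0.0658, 0.001, 0.0037] ang [0.05, -0.01, -0.22] t 16.1
```

>>> carry_out([
  {"dp": [0, 0, 0.0025], "angular": [0, 0, 0], "fingers": 0},
  {"dp": [0, 0, 0.0025], "angular": [0, 0, 0], "fingers": 0},
  {"dp": [0, 0, 0.0025], "angular": [0, 0, 0], "fingers": 50},
  {"dp": [0, 0, 0.0025], "angular": [0, 0, 0], "fingers": 50},
  {"dp": [0, 0, 0.0025], "angular": [0, 0, 0], "fingers": 50},
  {"dp": [0, 0, 0.0025], "angular": [0, 0, 0], "fingers": 50},
  {"dp": [0, 0, -0.03], "angular": [0, 0, 0], "fingers": 50},
  {"dp": [-0.02, 0, -0.07], "angular": [0, 0, 0], "fingers": 50},
  {"dp": [-0.0675, 0.001, -0.1], "angular": [0, 0, 0], "fingers": 50},
  {"dp": [-0.0675, 0.001, -0.1], "angular": [0, 0, 0], "fingers": 50},
  {"dp": [-0.0675, 0.001, -0.1], "angular": [0, 0, 0], "fingers": 50},
])

```text
t: 17.48
ee_pos: [0.5423, -0.3414, 0.1668]
eef_rot: [[-0.989, 0.145, -0.002], [0.145, 0.989, 0.001], [0.002, 0.001, -1.0]]
ft_force: [-0.5, 0.1, -0.3]
width: 0.501
finger_force: 0.0
```

Run:
```python
from h import *
im,m=shot("wrist","block2.png");o=r.get_obs();print(o["t"],o["ee_pos"]);goto([.543,-.3415,.064],down(-.1415+np.pi),o)
cv2.imwrite("pics/block2c.png",cv2.resize(im[60:340,210:430],None,fx=2,fy=2,interpolation=2))
```

```text
17.525 [ 0.54168168 -0.34155594  0.16642297]
dp [-0.0016, 0.0001, 0.1024] ang [0.07, -0.17, -0.26] t 17.525
```

View pics/block2c.png

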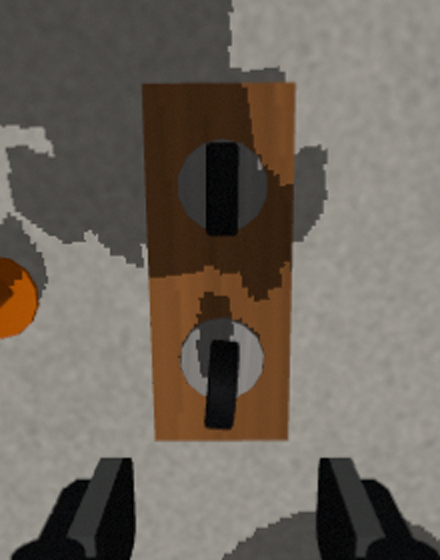

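The square key stands back in the near slot (collar at crop (222,187)) and the round key waits at (222,360). Grip it.

>>> carry_out([
  {"dp": [-0.0015, 0, 0.05], "angular": [0, -0.2, -0.3], "fingers": 50},
  {"dp": [-0.0015, 0, 0.08], "angular": [0, -0.2, -0.3], "fingers": 50},
  {"dp": [-0.0015, 0, 0.095], "angular": [0, -0.2, -0.3], "fingers": 50},
  {"dp": [-0.0015, 0, 0.1025], "angular": [0, -0.2, -0.3], "fingers": 50},
  {"dp": [-0.0015, 0, 0.1025], "angular": [0, -0.2, -0.3], "fingers": 40},
  {"dp": [-0.0015, 0, 0.1025], "angular": [0, -0.2, -0.3], "fingers": 0},
  {"dp": [-0.0015, 0, 0.1025], "angular": [0, -0.2, -0.3], "fingers": 0},
  {"dp": [-0.0015, 0, 0.1025], "angular": [0, -0.2, -0.3], "fingers": 0},
  {"dp": [-0.0015, 0, 0.1025], "angular": [0, -0.2, -0.3], "fingers": 0},
  {"dp": [-0.0015, 0, 0.1025], "angular": [0, -0.2, -0.3], "fingers": 0},
], grip_force=70)

```text
t: 18.77
ee_pos: [0.5452, -0.342, 0.0662]
eef_rot: [[-0.99, 0.14, 0.005], [0.14, 0.99, -0.0], [-0.005, 0.0, -1.0]]
ft_force: [0.5, -0.7, 6.3]
width: 0.109
finger_force: 68.6
```

Run:
```python
from h import *
R=lockR(.158,np.pi);o=r.get_obs();print(o["t"],o["ee_pos"],o["width"],o["ft_force"],o["qpos"].round(2));goto(np.array([.5805,-.0296,.13])-R[:,2]*.13,R,o)
```

```text
18.775 [ 0.54523251 -0.34203469  0.06617113] 0.10866712122494292 [ 0.47945386 -0.66827129  6.31723829] [ 0.88  0.78 -0.62  1.66  0.56  0.89  1.46]
dp [0.0794, 0.2924, -0.1706] ang [23.81, -32.37, -103.38] t 18.775
```

>>> carry_out([
  {"dp": [0, 0, -0.05], "angular": [0, 0, 0], "fingers": 0},
  {"dp": [0, 0, -0.11], "angular": [0, 0, 0], "fingers": 0},
  {"dp": [0, 0, -0.17], "angular": [0, 0, 0], "fingers": 0},
  {"dp": [0.01, 0.03, -0.19], "angular": [2.2, -2.9, -9.4], "fingers": 0},
  {"dp": [0.02, 0.06, -0.2], "angular": [4.4, -5.9, -18.8], "fingers": 0},
  {"dp": [0.03, 0.09, -0.2], "angular": [6.6, -8.8, -28.2], "fingers": 0},
  {"dp": [0.04, 0.12, -0.2], "angular": [8.7, -11.8, -37.6], "fingers": 0},
  {"dp": [0.05, 0.15, -0.2], "angular": [10.9, -14.7, -47], "fingers": 0},
  {"dp": [0.06, 0.18, -0.2], "angular": [13, -17.7, -56.4], "fingers": 0},
  {"dp": [0.065, 0.21, -0.2], "angular": [15.2, -20.6, -65.8], "fingers": 0},
  {"dp": [0.07, 0.24, -0.2], "angular": [17.3, -23.6, -75.2], "fingers": 0},
  {"dp": [0.08, 0.27, -0.19], "angular": [19.5, -26.5, -84.6], "fingers": 0},
  {"dp": [0.08, 0.292, -0.18], "angular": [21.6, -29.4, -94], "fingers": 0},
  {"dp": [0.08, 0.292, -0.171], "angular": [23.8, -32.4, -103.4], "fingers": 0},
  {"dp": [0.08, 0.292, -0.171], "angular": [23.8, -32.4, -103.4], "fingers": 0},
  {"dp": [0.08, 0.292, -0.171], "angular": [23.8, -32.4, -103.4], "fingers": 0},
  {"dp": [0.08, 0.292, -0.171], "angular": [23.8, -32.4, -103.4], "fingers": 0},
  {"dp": [0.08, 0.292, -0.171], "angular": [23.8, -32.4, -103.4], "fingers": 0},
])

```text
t: 21.02
ee_pos: [0.5062, -0.0412, 0.2367]
eef_rot: [[0.158, -0.809, 0.566], [-0.988, -0.128, 0.092], [-0.002, -0.573, -0.819]]
ft_force: [-0.3, 0.2, -0.3]
width: 0.103
finger_force: 69.2
```

```bash
python3 - <<'E'
from h import *
im,m=shot("wrist","lock3.png")
cv2.imwrite("pics/lock3c.png",cv2.resize(im[195:315,260:385],None,fx=4.8,fy=4.8,interpolation=0))
E
python3 st.py
```

```text
21.075 [ 1.098  0.269 -1.169  2.319  0.963  0.175  2.41 ] F tool [0.6 0.4 0.9] T tool [-0.66  0.01 -0.02] mouth in tool [ 0.0004 -0.0007  0.1305] width 0.10775668244301576
ang to nominal [ 0.03  0.09 -0.03]
```

View pics/lock3c.png

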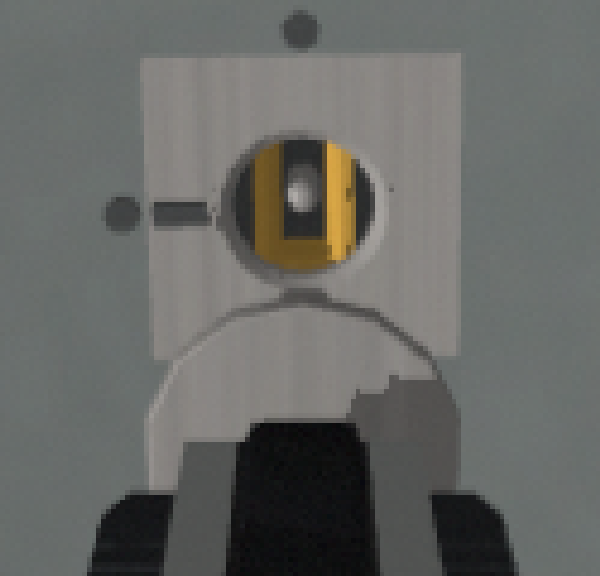

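Plate hole at crop (302,205), collar apex at crop (303,~302), with a prong just showing above it. Compute the offset.

Run:
```python
from h import *
o=r.get_obs();m=model("wrist",o);A=o["eef_rot"]
def tool(uv,z):
    p=onplane(m,uv,o["ee_pos"]+A[:,2]*z,A[:,2]);return ((p-o["ee_pos"])@A).round(4)
print(tool([[323.1,257.7]],.0342),tool([[323.1,260.4]],.0302),tool([[290.8,291],[355.8,291]],.0302))
h=onplane(m,[[322.9,195+207.5/4.8]],(0,0,.13))[0];print("hole",h,((h-o["ee_pos"])@A).round(4))
print("plate edge tool",tool([[260+302/4.8,195+55/4.8]],.1305))
```

```text
[[0.0171 0.0002 0.0342]] [[0.0171 0.0002 0.0302]] [[ 0.0005 -0.0164  0.0302]
 [ 0.0005  0.017   0.0302]]
hole [ 0.57952188 -0.02993887  0.13      ] [6.000e-04 1.000e-04 1.299e-01]
plate edge tool [[0.0261 0.0002 0.1305]]
```

>>> carry_out([
  {"dp": [0.0003, -0.0006, 0.02], "angular": [0, 0.1, 0], "fingers": 0},
  {"dp": [0.0003, -0.0006, 0.045], "angular": [0, 0.1, 0], "fingers": 0},
  {"dp": [0.0003, -0.0006, 0.064], "angular": [0, 0.1, 0], "fingers": 0},
  {"dp": [0.0003, -0.0006, 0.07], "angular": [0, 0.1, 0], "fingers": 0},
  {"dp": [0.0003, -0.0006, 0.073], "angular": [0, 0.1, 0], "fingers": 0},
  {"dp": [0.0003, -0.0006, 0.076], "angular": [0, 0.1, 0], "fingers": 0},
  {"dp": [0.0003, -0.0006, 0.078], "angular": [0, 0.1, 0], "fingers": 0},
  {"dp": [0.0003, -0.0006, 0.078], "angular": [0, 0.1, 0], "fingers": 0},
])

```text
t: 22.08
ee_pos: [0.5503, -0.0346, 0.1727]
eef_rot: [[0.157, -0.81, 0.566], [-0.988, -0.129, 0.09], [-0.0, -0.573, -0.82]]
ft_force: [-0.5, 0.9, -0.9]
width: 0.106
finger_force: 69.2
```

```bash
python3 st.py
```

```text
22.075 [ 0.823  0.458 -0.99   2.327  1.863  0.297  1.522] F tool [-1.   0.8  0.6] T tool [-0.71 -0.13 -0.03] mouth in tool [-0.0002 -0.0007  0.0525] width 0.10621904430997292
ang to nominal [ 0.06 -0.01 -0.02]
```

>>> carry_out([
  {"dp": [0, 0, 0.002], "angular": [0, 0, 0], "fingers": 0},
  {"dp": [0, 0, 0.004], "angular": [0, 0, 0], "fingers": 0},
  {"dp": [0, 0, 0.006], "angular": [0, 0, 0], "fingers": 0},
  {"dp": [0, 0, 0.006], "angular": [0, 0, 0], "fingers": 0},
])

```text
t: 22.58
ee_pos: [0.5537, -0.0335, 0.1674]
eef_rot: [[0.158, -0.81, 0.565], [-0.987, -0.129, 0.091], [-0.001, -0.572, -0.82]]
ft_force: [0.1, 1.6, -2.0]
width: 0.109
finger_force: 69.1
```

```bash
python3 st.py
```

```text
22.575 [ 0.818  0.479 -0.998  2.326  1.883  0.32   1.505] F tool [-1.5  0.9  1.8] T tool [-0.64 -0.61 -0.02] mouth in tool [ 0.0004 -0.0008  0.0462] width 0.10948557953501276
ang to nominal [ 0.08  0.07 -0.  ]
```

>>> carry_out([
  {"dp": [0, 0, 0.003], "angular": [0, 0, 0], "fingers": 0},
  {"dp": [0, 0, 0.006], "angular": [0, 0, 0], "fingers": 0},
  {"dp": [0, 0, 0.006], "angular": [0, 0, 0], "fingers": 0},
])

```text
t: 22.95
ee_pos: [0.5572, -0.0329, 0.1624]
eef_rot: [[0.158, -0.81, 0.565], [-0.987, -0.129, 0.091], [-0.001, -0.572, -0.82]]
ft_force: [1.3, 3.9, -1.6]
width: 0.106
finger_force: 69.1
```

```bash
python3 st.py
```

```text
22.95 [ 0.813  0.5   -1.005  2.324  1.901  0.341  1.49 ] F tool [-3.6 -0.7  2.4] T tool [-0.6  -0.98  0.03] mouth in tool [ 0.0004 -0.0007  0.0401] width 0.10627317208497826
ang to nominal [ 0.08  0.07 -0.  ]
```

>>> carry_out([
  {"dp": [0, 0, 0.003], "angular": [0, 0, 0], "fingers": 0},
  {"dp": [0, 0, 0.006], "angular": [0, 0, 0], "fingers": 0},
  {"dp": [0, 0, 0.0065], "angular": [0, 0, 0], "fingers": 0},
])

```text
t: 23.32
ee_pos: [0.5603, -0.0324, 0.1578]
eef_rot: [[0.158, -0.809, 0.566], [-0.987, -0.13, 0.09], [0.001, -0.573, -0.82]]
ft_force: [-18.6, 0.7, 24.6]
width: 0.105
finger_force: 73.8
```

```bash
python3 st.py
```

```text
23.325 [ 0.808  0.518 -1.012  2.324  1.919  0.364  1.475] F tool [ -3.6   0.9 -30.6] T tool [-0.84 -1.04  0.05] mouth in tool [ 0.0004 -0.0007  0.0345] width 0.10486830916064396
ang to nominal [ 0.04 -0.01  0.07]
```

Key is home (30 N at the collar). Turn clockwise.

>>> carry_out([
  {"dp": [0, 0, 0], "angular": [0, 0, 8], "fingers": 0},
  {"dp": [0, 0, 0], "angular": [0, 0, 17], "fingers": 0},
  {"dp": [0, 0, 0], "angular": [0, 0, 26], "fingers": 0},
  {"dp": [0, 0, 0], "angular": [0, 0, 35], "fingers": 0},
  {"dp": [0, 0, 0], "angular": [0, 0, 44], "fingers": 0},
  {"dp": [0, 0, 0], "angular": [0, 0, 53], "fingers": 0},
  {"dp": [0, 0, 0], "angular": [0, 0, 62], "fingers": 0},
  {"dp": [0, 0, 0], "angular": [0, 0, 71], "fingers": 0},
  {"dp": [0, 0, 0], "angular": [0, 0, 78], "fingers": 0},
  {"dp": [0, 0, 0], "angular": [0, 0, 83], "fingers": 0},
  {"dp": [0, 0, 0], "angular": [0, 0, 83], "fingers": 0},
  {"dp": [0, 0, 0], "angular": [0, 0, 83], "fingers": 0},
  {"dp": [0, 0, 0], "angular": [0, 0, 83], "fingers": 0},
])

```text
t: 24.95
ee_pos: [0.5611, -0.0329, 0.1584]
eef_rot: [[-0.783, -0.255, 0.567], [-0.249, 0.964, 0.089], [-0.57, -0.072, -0.819]]
ft_force: [-11.5, 0.1, 16.6]
width: 0.102
finger_force: 72.6
```

```bash
python3 st.py; python3 -c "
from h import *
shot('wrist','turn.png')"
```

```text
24.95 [ 0.944  0.665 -1.311  2.321  1.763  0.601  0.195] F tool [ -0.5   1.8 -20.1] T tool [-0.79  0.38 -0.01] mouth in tool [0.0001 0.0003 0.0345] width 0.10195660711022911
ang to nominal [-8.000e-02 -4.000e-02 -8.295e+01]
```

>>> carry_out([
  {"dp": [0, 0, -0.008], "angular": [0, 0, 0], "fingers": 0},
  {"dp": [0, 0, -0.018], "angular": [0, 0, 0], "fingers": 0},
  {"dp": [0, 0, -0.03], "angular": [0, 0, 0], "fingers": 0},
  {"dp": [0, 0, -0.055], "angular": [0, 0, 0], "fingers": 0},
  {"dp": [0, 0, -0.085], "angular": [0, 0, 0], "fingers": 0},
  {"dp": [0, 0, -0.085], "angular": [0, 0, 0], "fingers": 0},
])

```text
t: 25.75
ee_pos: [0.5123, -0.0428, 0.228]
eef_rot: [[-0.785, -0.25, 0.567], [-0.247, 0.965, 0.084], [-0.568, -0.074, -0.82]]
ft_force: [0.5, -0.4, -0.6]
width: 0.107
finger_force: 69.4
```

```bash
python3 st.py
python3 - <<'E'
from h import *
im,_=shot("wrist","after.png");im2=cv2.imread("pics/turn.png")
cv2.imwrite("pics/afterc.png",np.hstack([cv2.resize(im[140:340,220:430],(420,400)),cv2.resize(im2[140:340,220:430],(370,400))]))
from kin import *
q=r.get_obs()["qpos"]
for p,a in (([.47,.2,.26],60),([.455,.28,.26],90),([.455,.29,.12],90)):
    q,e=sim(q,p,down(np.radians(a)),be=.1);print(a,q.round(2),round(e,3))
E
```

```text
25.75 [ 1.17   0.4   -1.377  2.322  1.335  0.353  0.578] F tool [ 0.  -0.5  0.8] T tool [-0.08  0.67 -0.01] mouth in tool [-0.0011  0.0029  0.12  ] width 0.10651162672743862
ang to nominal [ -0.22  -0.35 -83.1 ]
60 [ 0.2   0.44 -0.96  1.77  0.39  1.14 -1.41] 0.0
90 [ 0.08  0.51 -1.07  1.71  0.48  1.2  -1.11] 0.0
90 [-0.05  0.65 -0.89  1.89  0.64  0.91 -1.26] 0.0
```

View pics/afterc.png

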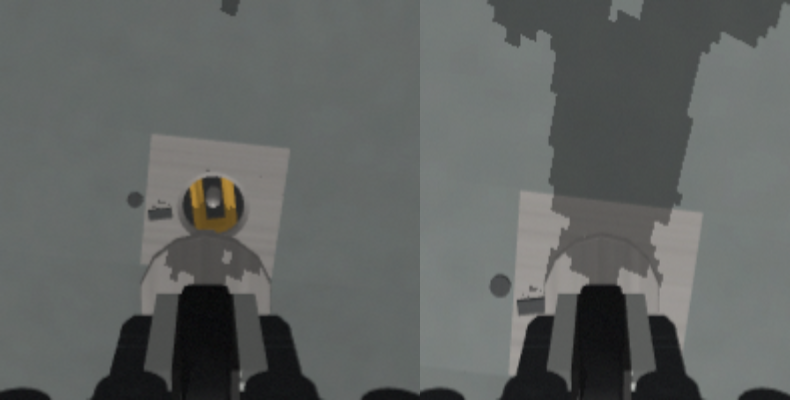

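Camera turned 83° with the tool, yet slot and pointer look the same relative to it while the plate is rotated. So the plug turned fully, and the key is out. On to the tray.

Run:
```python
from h import *
from kin import *
o=r.get_obs();q=o["qpos"]
for p,a in (([.456,.29,.26],150),([.456,.29,.068],150)):
    q,e=sim(q,p,down(np.radians(a)),be=.1);print(a,q.round(2),round(e,3))
goto([.456,.29,.26],down(np.radians(150)),o);print((o["eef_rot"].T@[0,0,.04]).round(3))
```

```text
150 [ 0.08  0.54 -1.11  1.7   0.51  1.23 -0.11] 0.0
150 [-0.08  0.72 -0.86  1.94  0.75  0.83 -0.3 ] 0.0
dp [-0.0561, 0.3331, -0.0308] ang [9.61, 34.53, 44.37] t 25.8
[-0.023 -0.003 -0.033]
```

>>> carry_out([
  {"dp": [-0.023, 0.0, -0.035], "angular": [0, 0, 0], "fingers": 0},
  {"dp": [-0.035, 0.04, -0.045], "angular": [1.6, 5.7, 7.4], "fingers": 0},
  {"dp": [-0.045, 0.09, -0.055], "angular": [3.2, 11.5, 14.8], "fingers": 0},
  {"dp": [-0.055, 0.14, -0.055], "angular": [4.8, 17.3, 22.2], "fingers": 0},
  {"dp": [-0.056, 0.19, -0.05], "angular": [6.4, 23, 29.6], "fingers": 0},
  {"dp": [-0.056, 0.24, -0.04], "angular": [8, 28.8, 37], "fingers": 0},
  {"dp": [-0.056, 0.29, -0.031], "angular": [9.6, 34.5, 44.4], "fingers": 0},
  {"dp": [-0.056, 0.333, -0.031], "angular": [9.6, 34.5, 44.4], "fingers": 0},
  {"dp": [-0.056, 0.333, -0.031], "angular": [9.6, 34.5, 44.4], "fingers": 0},
  {"dp": [-0.056, 0.333, -0.031], "angular": [9.6, 34.5, 44.4], "fingers": 0},
  {"dp": [-0.056, 0.333, -0.031], "angular": [9.6, 34.5, 44.4], "fingers": 0},
])

```text
t: 27.18
ee_pos: [0.4552, 0.2898, 0.2605]
eef_rot: [[-0.867, 0.498, 0.0], [0.498, 0.867, 0.001], [0.0, 0.001, -1.0]]
ft_force: [0.0, 0.5, -0.3]
width: 0.108
finger_force: 69.3
```

Run:
```python
from h import *
o=r.get_obs();print(o["t"],o["ee_pos"],o["width"],o["qpos"].round(2));goto([.456,.29,.068],down(np.radians(150)),o)
```

```text
27.175 [0.45515567 0.28982141 0.26049177] 0.10803676199171988 [ 0.04  0.5  -1.02  1.7   0.46  1.2  -0.05]
dp [-0.0007, 0.0003, 0.1925] ang [0.08, -0.03, 0.12] t 27.175
```

>>> carry_out([
  {"dp": [0, 0, 0.06], "angular": [0, 0, 0], "fingers": 0},
  {"dp": [0, 0, 0.12], "angular": [0, 0, 0], "fingers": 0},
  {"dp": [0, 0, 0.165], "angular": [0, 0, 0], "fingers": 0},
  {"dp": [0, 0, 0.185], "angular": [0, 0, 0], "fingers": 0},
  {"dp": [0, 0, 0.194], "angular": [0, 0, 0], "fingers": 0},
  {"dp": [0, 0, 0.194], "angular": [0, 0, 0], "fingers": 0},
  {"dp": [0, 0, 0.194], "angular": [0, 0, 0], "fingers": 90},
  {"dp": [0, 0, 0.194], "angular": [0, 0, 0], "fingers": 90},
  {"dp": [0, 0, 0.194], "angular": [0, 0, 0], "fingers": 90},
  {"dp": [0, 0, 0.194], "angular": [0, 0, 0], "fingers": 90},
  {"dp": [0, 0, 0.15], "angular": [0, 0, 0], "fingers": 90},
  {"dp": [0, 0, 0.09], "angular": [0, 0, 0], "fingers": 90},
  {"dp": [0, 0, 0.03], "angular": [0, 0, 0], "fingers": 90},
  {"dp": [0, 0, 0.0], "angular": [0, 0, 0], "fingers": 90},
  {"dp": [0, 0, 0.0], "angular": [0, 0, 0], "fingers": 90},
])

```text
t: 29.05
ee_pos: [0.4549, 0.2927, 0.2635]
eef_rot: [[-0.868, 0.496, 0.004], [0.496, 0.868, 0.006], [-0.001, 0.007, -1.0]]
ft_force: [-0.2, 0.4, -0.5]
width: 0.903
finger_force: 0.0
```

Run:
```python
from h import *
im,m=shot("top","end.png");o=r.get_obs();print(o["t"],o["ee_pos"],o["ft_force"],o["width"])
w,_=shot("wrist","endw.png")
cv2.imwrite("pics/endc.png",np.hstack([cv2.resize(im[120:350,60:500],(500,262)) ,cv2.resize(w,(300,262))]))
```

```text
29.1 [0.45452552 0.29181368 0.2617103 ] [-0.02434317 -0.40110534  0.41619454] 0.8996076714114083
```

View pics/endc.png

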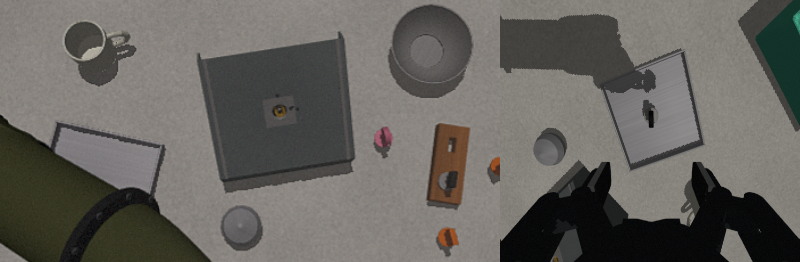

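Final views: the pointer is to the right, the square key stands in the block, the round key is in the tray, and the bystanders haven't moved. Hand in.

```bash
python3 -c "
from rig import r
print(r.finish_job())"
```

```text
the job is handed in; nothing more can be done
None
```

The round-bow key fits: it turned the lock about 83° to its stop and is now in the tray. The rectangular-bow key stands back in its slot in the block. I handed the job in at about 29 s and got no verdict back.

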